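# Sort lock parts into the job tray and hold the spring clip open over the job card

### The arm

A 6-joint arm with a two-finger parallel gripper is mounted at the origin on the work surface. World frame = base frame: x ahead of the robot, y to its left, z up, the work surface at z = 0. Lengths are in m, angles in degrees, forces in N, time in s.
With the tool pointing down it reaches from about 0.425 to 0.925 m from the base axis. Payload 12.5 kg.
Tool frame: the origin (TCP) lies where the fingers leave the gripper's body, on its centre line; the fingertips stand 73 mm ahead of it and the grasp point (between the pads) lies 54 mm ahead of it (robot.tcp_to_grasp is the z of the grasp point in the tool frame, in m); z points along the fingers, y is the direction in which the jaws open and shut (so a half turn about z gives the same grasp; the last joint's range is limited). The gripper opens to 85 mm and grips with 20 to 120 N. Pads are 22 mm wide; open, the fingers measure 114 mm over their backs; the gripper's body (76 mm by 85 mm) begins 54 mm behind the grasp point. The pads swing forward as they close: fully open they stand 13 mm farther back than shut.
Start: joints at [-74.175, 28.126, 89.318, -0, 62.55, -6.05], TCP at [0.233, -0.58, 0.304] pointing down, gripper open.
Joint ranges: [-177.58, 177.58], [-47.91, 125.51], [2.72, 160], [-65.01, 245.01], [3.68, 167.84], [-153.87, 153.87]. Speed limits (degrees/s): [127.2, 127.2, 159.86, 180, 180, 180].

### API

Orientations are given as [roll, pitch, yaw] about the fixed x, y, z axes, in that order (R = Rz(yaw) Ry(pitch) Rx(roll)).
In Python, from plant import robot, optics gives the robot as it stands. The module is installed in compiled form; this text tells all that it offers.
- The arm moves only by the tool apply_moves, never from a script. Its argument "commands" is a list of rows, each a list of 2 entries, a list of its own where there are three numbers: the shift along the tool's x, y, z in m, then the turn, a rotation vector about the tool's x, y, z in degrees. In form: [[[x, y, z], [wx, wy, wz]], ...]. A call has 1 to 8 rows; each row shifts and turns the pose as measured when the row begins, along the tool's axes as they then stand; what a row does not reach is not made up. A row lasts 1/10 s, in which the tool goes at most 50 mm and 8.59 degrees, less where a joint would pass 70% of its speed; a pose out of reach is approached as far as the arm can. A call is refused whole if a number of a shift passes 0.05 or a number of a turn 8.59, either way. A call with a gripper value outside its range is refused whole. "grip" is the opening, from 0 (shut) to 1 (fully open), set as the call begins (left out, the last holds). The fingers move at their own pace and stop on an object; "newtons" is the grip in N (left out, the last holds). Time passes only in rows, so rows that do not move let the fingers close. It gives the time, the measured TCP pose, the force and the opening at its end, in the units of the state.
- robot.get_obs(): the state, without advancing time (a new reading comes with each control period).
- optics.grab_frame(name): name is "scene" or "top" or "wrist"; returns a dict with "pixels" (400x640x3 uint8, red, green, blue), "vfov" (degrees; the focal length in pixels is half the picture's height over the tangent of half this angle, whatever the lens; pixels are square), "cx", "cy" (the principal point, pixels), "k1" (the pictures are not rectified: a ray, as slopes to the right and down, at radius r is drawn at 1 + k1 r^2 times it, then the intrinsics apply), "cam_to_world" (4x4, takes a point from camera to world coordinates); the wrist camera has in their place "hand_eye" (4x4, takes a point from camera to tool coordinates, whose origin is the TCP and whose axes are the flange's). Camera axes: x right, y up, looking along -z (the intrinsics and any distortion apply to the point x, -y, -z); pixel columns grow to the right and rows downward; lengths in m; the calibration is good to about 2 mm. A picture is of the moment at which its call begins: read the wrist's pose just before it. There is no depth.
- robot.hand_in(): hands the job in, once; it reports no verdict.
The state is a dict: "clock": time; "joint_pos": joint angles; "qd": joint speeds; "joint_efforts": joint torques, N m; "position": TCP position; "eef_rot": TCP orientation; "wrist_force": force on the tool from outside, world axes, zero at the start; "torque": the same for the moment, N m; "width": opening from 0.0 (shut) to 1.0 (fully open).
Only numpy, scipy, OpenCV 4.12 (cv2) and the standard library are available. Lean on these libraries where they do the work, as an engineer would, in place of code of your own. Each camera call takes 0.05 s, during which the arm holds its last target.

### The job

Make up the job tray for this suitcase lock: put the loose cam plate into the tray compartment where the other cam plate lies, and the loose luggage wheel into the one with the other wheel. Then squeeze the handles of the spring clip that is parked on the parts bin's wall, lift it off, and bring it gaping over the top edge of the job card that stands at the end of the tray, so that I can slip the parts list in beside the card. Finish holding it there, not letting go: the jaws spread wide with the card's edge well inside them and the clip clear of the card, which must not be struck hard; leave the other things on the desk where they are.

Things in the scene. Friction and masses are not known exactly. Their poses are not given: they have to be found in the camera images.
- cam_loose_mid (a point): The loose cam plate, brass, lying flat on the desk between the tray and the bin: a round hub 20 mm in diameter and 14 mm high with a flat nose 14 mm wide and 6 mm thick that reaches 33 mm from the hub's axis along +x; about 55 g. The point is on the hub's axis, half-way up (7 mm above its underside); x along the nose, z up. Grasp the hub across y.
- wheel_loose_mid (a point): The loose luggage wheel, nylon, lying flat on the desk between the tray and the bin: a disc 40 mm in diameter and 18 mm thick, about 28 g. The point is its centre (9 mm above its underside), z up.
- cam_kept_mid (a point): The cam plate that already lies in one of the two sorting compartments of the job tray (which one varies); same shape and axes as the loose one. Point on the hub's axis, half-way up.
- wheel_kept_mid (a point): The luggage wheel that already lies in the other sorting compartment; same as the loose one. Point at its centre.
- bay_outer (a point): Sorting compartment of the job tray farthest from the job card: centre of its floor, 4 mm above the desk. Inner size 132 mm along x, 104 mm along y, walls 4 mm thick, rim 22 mm above this floor (26 mm above the desk). x, y along the tray's sides, z up. The part already in it lies in its +x half, 27 to 43 mm from the middle, so its -x half is free. The tray (140 x 290 mm, galvanised sheet) is fixed to the desk.
- bay_inner (a point): The other sorting compartment, 108 mm along +y from the first, same size and axes, its part also in the +x half. Beyond it (+y) come a 66 mm wide compartment with screws and then the job card.
- card_edge (a point): Middle of the top edge of the job card, a stiff white card 110 mm wide, 3 mm thick, standing upright in a pocket at the tray's +y end, 139 mm along +y from the middle of the inner compartment; its top edge is 115 mm above the desk. x along the edge, y square to the card's faces, z up. Nothing stands beside the upper 80 mm of the card.
- clip_pin (a point): The spring clip's hinge pin: on its axis (the clip's x), middle of the clip. The clip is a steel spring clip 26 mm wide and about 85 mm long, mass 66 g, parked upright on the top edge of the parts bin's side wall, handles up, jaws down, the pin 5 mm above the wall's edge. z points from jaws to handles, y is the direction in which the jaws open. A spring coil of 6 mm radius surrounds the pin.
- clip_grip (a point): Middle between the two black handles, 32 mm above the pin: squeeze here, fingers closing along y. The handles reach from about 12 to 45 mm above the pin, are 27 mm wide along x, and spread in a V: about 44 mm over their outsides at the top when shut, about 15 mm (and parallel) when squeezed home against their stop. It takes about 5 N on each handle to start, 9 to 13 N to squeeze fully. The clip stays open only as long as the handles are squeezed.
- jaw_a (a point): Lower inner edge of one jaw's lip (the one on the clip's +y side), 40 mm below the pin when shut.
- jaw_b (a point): The same on the other jaw (-y side). The two points are 1.5 mm apart when shut, 3 mm when parked, about 25 mm with the handles squeezed home.
- lever_a (a joint): Opening angle of one jaw lever about the pin (the other mirrors it): 0 shut, 0.30 rad with the handles squeezed home.
- clip_wall (a point): Middle of the top edge of the parts bin's wall on which the clip is parked, 70 mm above the desk; the wall is 3 mm thick, 130 mm long along x, and the open bin (130 x 120 mm, fixed) lies on its -y side. x along the wall, z up.
- spring_clip: The spring clip as a whole; origin on the hinge pin.
- job_card: The job card; origin at the middle of its top edge.
- parts_bin: The steel parts bin; origin on the desk under the wall that carries the clip.
- cam_loose: The loose cam plate; origin on the hub's axis at its underside.
- wheel_loose: The loose wheel; origin at the centre of its underside.
- pry_bar: A black iron pry bar, 230 mm long, lying between the robot and the tray; leave it.
- screwdriver: A screwdriver lying beyond the tray; leave it.
- padlock: A brass padlock, 44 mm wide and 20 mm high, lying beyond the loose parts; leave it.
- door_key: A flat steel key, 62 mm long and 5 mm high, lying between the loose parts and the bin; leave it.
- oil_bottle: An oil bottle 100 mm high and 44 mm in diameter standing between the robot and the card end of the tray; leave it.
Not all that is in view belongs to the job. Leave any orange look-alike of the wheel_loose alone. Leave any green look-alike of the parts_bin alone.

How it is judged (in metres and radians):
On the way, in this order (a step that is already met when the one before it is completed fails the run):
1. the loose cam plate and the loose wheel lie let go in the compartments of their kinds (((x of cam_loose_mid in the frame of bay_outer between -0.066 and 0.066 m and y of cam_loose_mid in the frame of bay_outer between -0.052 and 0.052 m and z of each of cam_loose_mid, cam_kept_mid in the frame of bay_outer below 0.022 m and x of wheel_loose_mid in the frame of bay_inner between -0.066 and 0.066 m and y of wheel_loose_mid in the frame of bay_inner between -0.052 and 0.052 m and z of each of wheel_loose_mid, wheel_kept_mid in the frame of bay_inner below 0.022 m and x of cam_kept_mid in the frame of bay_outer between -0.066 and 0.066 m and y of cam_kept_mid in the frame of bay_outer between -0.052 and 0.052 m and x of wheel_kept_mid in the frame of bay_inner between -0.066 and 0.066 m and y of wheel_kept_mid in the frame of bay_inner between -0.052 and 0.052 m) or (x of cam_loose_mid in the frame of bay_inner between -0.066 and 0.066 m and y of cam_loose_mid in the frame of bay_inner between -0.052 and 0.052 m and z of each of cam_loose_mid, cam_kept_mid in the frame of bay_inner below 0.022 m and x of wheel_loose_mid in the frame of bay_outer between -0.066 and 0.066 m and y of wheel_loose_mid in the frame of bay_outer between -0.052 and 0.052 m and z of each of wheel_loose_mid, wheel_kept_mid in the frame of bay_outer below 0.022 m and x of cam_kept_mid in the frame of bay_inner between -0.066 and 0.066 m and y of cam_kept_mid in the frame of bay_inner between -0.052 and 0.052 m and x of wheel_kept_mid in the frame of bay_outer between -0.066 and 0.066 m and y of wheel_kept_mid in the frame of bay_outer between -0.052 and 0.052 m)) and contact force between the fingers and cam_loose below 0.2 N and contact force between the fingers and wheel_loose below 0.2 N), for 0.2 s.
2. the spring clip is squeezed open by the fingers and off the bin's wall (distance between jaw_a and jaw_b above 0.012 m and contact force between the fingers and spring_clip above 2 N and z of clip_pin in the frame of clip_wall above 0.02 m), for 0.2 s.
At the end, for the whole second after the job is handed in: Both cams in one sorting bay, both wheels in the other. Only the fingers hold the clip (over 2 N; under 0.3 N on the card), still; lips over 14 mm apart, each 4 mm or more from the card's mid-plane and 8 mm or more below its edge; pin 5 to 28 mm over the edge, within 43 mm of its middle (((x of cam_loose_mid in the frame of bay_outer between -0.066 and 0.066 m and y of cam_loose_mid in the frame of bay_outer between -0.052 and 0.052 m and z of each of cam_loose_mid, cam_kept_mid in the frame of bay_outer below 0.022 m and x of wheel_loose_mid in the frame of bay_inner between -0.066 and 0.066 m and y of wheel_loose_mid in the frame of bay_inner between -0.052 and 0.052 m and z of each of wheel_loose_mid, wheel_kept_mid in the frame of bay_inner below 0.022 m and x of cam_kept_mid in the frame of bay_outer between -0.066 and 0.066 m and y of cam_kept_mid in the frame of bay_outer between -0.052 and 0.052 m and x of wheel_kept_mid in the frame of bay_inner between -0.066 and 0.066 m and y of wheel_kept_mid in the frame of bay_inner between -0.052 and 0.052 m) or (x of cam_loose_mid in the frame of bay_inner between -0.066 and 0.066 m and y of cam_loose_mid in the frame of bay_inner between -0.052 and 0.052 m and z of each of cam_loose_mid, cam_kept_mid in the frame of bay_inner below 0.022 m and x of wheel_loose_mid in the frame of bay_outer between -0.066 and 0.066 m and y of wheel_loose_mid in the frame of bay_outer between -0.052 and 0.052 m and z of each of wheel_loose_mid, wheel_kept_mid in the frame of bay_outer below 0.022 m and x of cam_kept_mid in the frame of bay_inner between -0.066 and 0.066 m and y of cam_kept_mid in the frame of bay_inner between -0.052 and 0.052 m and x of wheel_kept_mid in the frame of bay_outer between -0.066 and 0.066 m and y of wheel_kept_mid in the frame of bay_outer between -0.052 and 0.052 m)) and distance between jaw_a and jaw_b above 0.014 m and ((y of jaw_a in the frame of card_edge above 0.004 m and y of jaw_b in the frame of card_edge below -0.004 m) or (y of jaw_b in the frame of card_edge above 0.004 m and y of jaw_a in the frame of card_edge below -0.004 m)) and x of clip_pin in the frame of card_edge between -0.043 and 0.043 m and z of clip_pin in the frame of card_edge between 0.005 and 0.028 m and z of each of jaw_a, jaw_b in the frame of card_edge below -0.008 m and contact force between the fingers and spring_clip above 2 N and contact force between spring_clip and job_card below 0.3 N and contact force between spring_clip and parts_bin below 0.05 N and height (world z) of clip_pin above 0.11 m and linear speed of spring_clip below 0.03 m/s); the arm keeps its last pose, push and grip.
It fails at once if the pry bar, screwdriver, padlock, key or oil bottle is shifted by more than 25 mm (distance of any of pry_bar, screwdriver, padlock, door_key, oil_bottle from where it was at the start of the episode above 0.025 m).
It fails at once if the job card is struck or pressed with more than 15 N (contact force between job_card and anything else above 15 N).
It also fails if it takes over 59 s, if anything falls off the work surface, if the arm or the gripper's body presses on something with over 40 N, if the wrist force passes 120 N, or if a joint passes its speed limit or range.

## Working session

There is one attempt and no reset: what is moved stays moved. The work goes in short steps, Python scripts to look and compute and a tool call to move; the robot and the scene stay as the last step left them, time stands still between calls to the robot, and variables do not carry over. Pictures are saved under pics/ and viewed, and the job is handed in when it is done.

Besides the shell and the picture viewer there is one more tool, called as a command line: name --argument value ..., lists and objects as JSON in quotes. apply_moves: Moves the arm, as the interface text tells. Its arguments: {"type":"object","properties":{"commands":{"type":"array","items":{"type":"array"}},"grip":{"type":"number"},"newtons":{"type":"number"}},"required":["commands"]}

```bash
mkdir -p pics; ls; cat > h.py <<'E'
import numpy as np, cv2
from plant import robot, optics
from scipy.spatial.transform import Rotation as R
E
python3 - <<'E'
from h import *
o=robot.get_obs(); print(o, robot.tcp_to_grasp)
for n in ["scene","top"]:
    f=optics.grab_frame(n); cv2.imwrite(f"pics/{n}0.png",f["pixels"][:,:,::-1]); 
    np.savez(f"{n}0.npz",**f)
    print(n,{k:v for k,v in f.items() if k!="pixels"})
f=optics.grab_frame("wrist");cv2.imwrite(f"pics/wrist0.png",f["pixels"][:,:,::-1]);print({k:v for k,v in f.items() if k!="pixels"})
E
```

```text
pics
{'clock': 0.0, 'joint_pos': array([-7.41757415e+01,  2.81636223e+01,  8.93474881e+01, -1.38736593e-03,
        6.25511919e+01, -6.04942000e+00]), 'qd': array([ 0.08608054, -0.10990061,  0.05788309, -0.067567  , -0.06740269,
       -0.04967641]), 'joint_efforts': array([ 1.56304814e-03, -6.18431568e+01, -2.61581522e+01,  9.70453073e-06,
        4.03507787e-03, -4.61612061e-06]), 'position': array([ 0.23284188, -0.57986392,  0.30334925]), 'eef_rot': array([-1.79937915e+02, -5.34217368e-03,  2.18743158e+01]), 'wrist_force': array([0.68225802, 0.26234656, 0.61002604]), 'torque': array([-0.02540496,  0.00481933, -0.05539484]), 'width': 0.996522842919305} 0.0539
scene {'vfov': 46.56610967621669, 'cx': 320.95534573011076, 'cy': 200.3498087139726, 'k1': -0.030355121732440173, 'cam_to_world': array([[-0.58174612, -0.55070013,  0.59858234,  1.22578286],
       [ 0.81325552, -0.38145103,  0.43944348,  0.48280867],
       [-0.01367173,  0.74244493,  0.66976758,  0.87574442],
       [ 0.        ,  0.        ,  0.        ,  1.        ]])}
top {'vfov': 57.36085405919669, 'cx': 322.10972806928146, 'cy': 195.48130682952342, 'k1': -0.011790041972898497, 'cam_to_world': array([[ 0.02121433,  0.9864101 , -0.1629266 ,  0.41126333],
       [-0.9983684 ,  0.02954259,  0.04886493,  0.01488485],
       [ 0.05301414,  0.16162413,  0.98542739,  0.87591223],
       [ 0.        ,  0.        ,  0.        ,  1.        ]])}
{'vfov': 58.44170634018706, 'cx': 316.80228811214624, 'cy': 198.41335520820067, 'k1': -0.08222342555629766, 'hand_eye': array([[-5.16833056e-04,  9.65486733e-01,  2.60451725e-01,
         6.64803017e-02],
       [ 9.99999704e-01,  6.47385749e-04, -4.15468348e-04,
        -5.03231266e-04],
       [-5.69741913e-04,  2.60451434e-01, -9.65486782e-01,
        -7.05718955e-02],
       [ 0.00000000e+00,  0.00000000e+00,  0.00000000e+00,
         1.00000000e+00]])}
```

View pics/scene0.png

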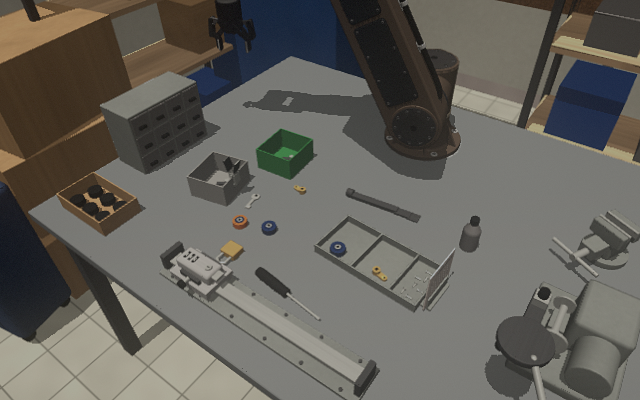

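View pics/top0.png

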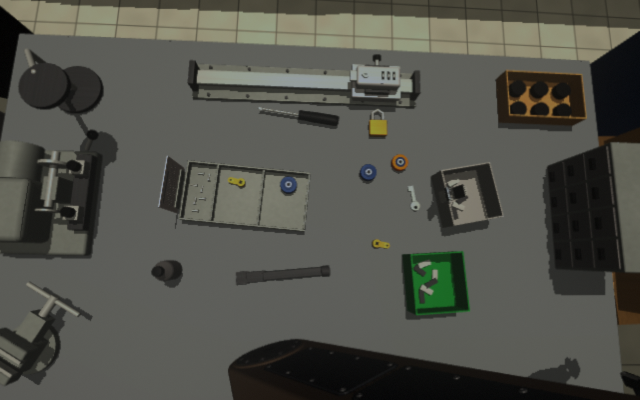

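View pics/wrist0.png

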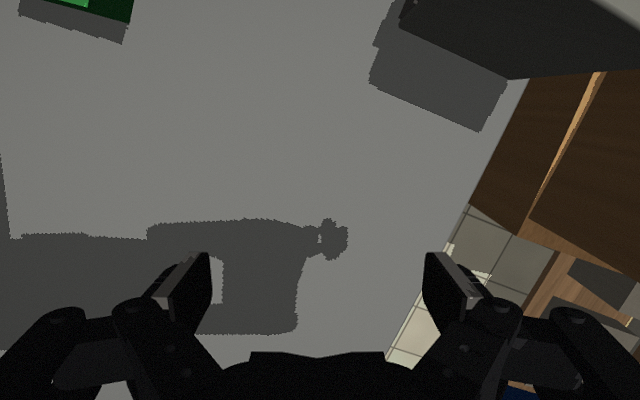

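```bash
cat >> h.py <<'E'
def ray(f,u,v,c2w):
    F=200/np.tan(np.radians(f["vfov"])/2)
    d=np.array([(u-f["cx"])/F,(v-f["cy"])/F]); s=d.copy()
    for _ in range(20): s=d/(1+f["k1"]*(s@s))
    r=c2w[:3,:3]@np.array([s[0],-s[1],-1]); return c2w[:3,3],r
def atz(f,u,v,z,c2w=None):
    c2w=f["cam_to_world"] if c2w is None else c2w
    o,r=ray(f,u,v,c2w); return o+r*(z-o[2])/r[2]
def proj(f,p,c2w=None):
    c2w=f["cam_to_world"] if c2w is None else c2w
    q=c2w[:3,:3].T@(np.array(p)-c2w[:3,3]); F=200/np.tan(np.radians(f["vfov"])/2)
    s=np.array([q[0],-q[1]])/-q[2]; s=s*(1+f["k1"]*(s@s)); return s*F+[f["cx"],f["cy"]]
def toolT(o):
    T=np.eye(4); T[:3,:3]=R.from_euler("xyz",o["eef_rot"],degrees=True).as_matrix(); T[:3,3]=o["position"]; return T
def wristshot(name):
    o=robot.get_obs(); f=optics.grab_frame("wrist"); c=toolT(o)@f["hand_eye"]
    f["cam_to_world"]=c; np.savez(name+".npz",**f); cv2.imwrite(f"pics/{name}.png",f["pixels"][:,:,::-1]); return f
def crop(f,name,x0,y0,x1,y1,s):
    im=f["pixels"][y0:y1,x0:x1,::-1]; cv2.imwrite(f"pics/{name}.png",cv2.resize(im,None,fx=s,fy=s,interpolation=cv2.INTER_CUBIC))
def load(n): return {k:v for k,v in np.load(n+".npz").items()}
E
python3 - <<'E'
from h import *
f=load("top0")
crop(f,"c1",150,150,350,250,4)
crop(f,"c2",350,140,510,260,5)
for n,u,v,z in [("camL",377,243,.014),("wheel",368,172,.018),("wheelK",288,184,.022),("camK",240,182,.018),("clip",456,190,.1)]: print(n,atz(f,u,v,z).round(3))
E
```

```text
camL [ 0.444 -0.16   0.014]
wheel [ 0.614 -0.138  0.018]
wheelK [0.578 0.054 0.022]
camK [0.58  0.168 0.018]
clip [ 0.561 -0.319  0.1  ]
```

View pics/c1.png

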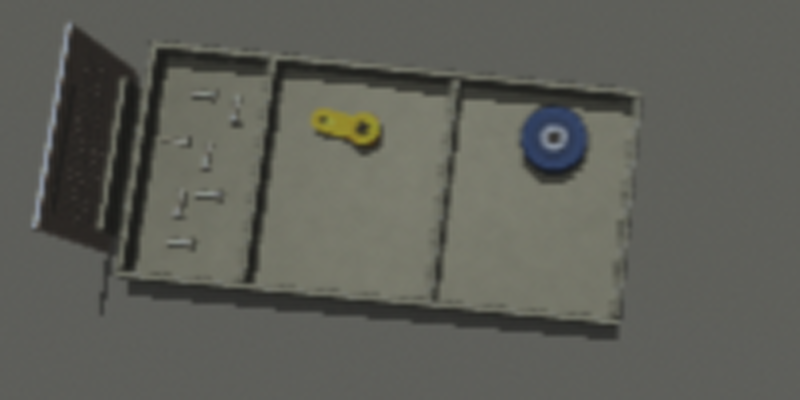

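View pics/c2.png

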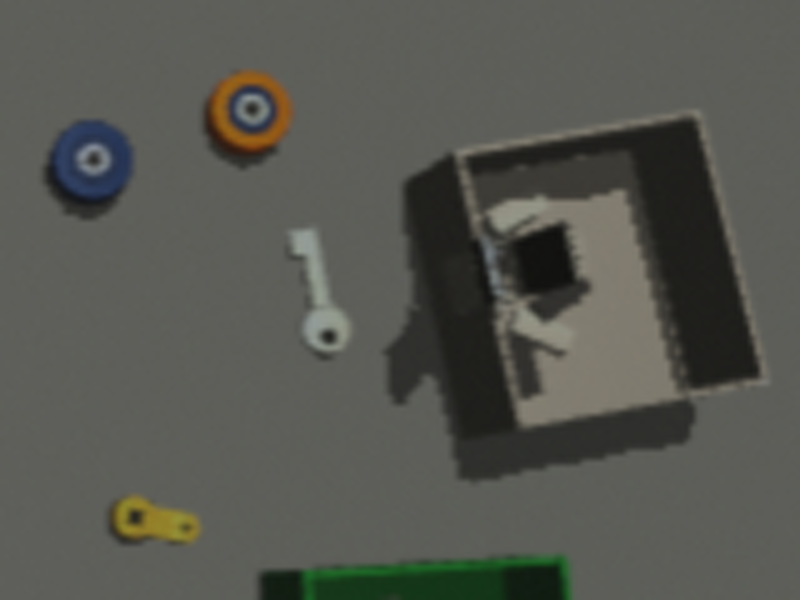

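```bash
python3 - <<'E'
from h import *
f=load("top0"); s=load("scene0")
c=[atz(f,150+u/4,150+v/4,.026) for u,v in [(155,43),(638,95),(618,323),(118,272)]]
for p in c: print(p.round(4))
print([np.linalg.norm(c[i]-c[i-1]).round(3) for i in range(4)])
ctr=sum(c)/4; 
yd=(c[0]-c[1]+c[3]-c[2]); yd/=np.linalg.norm(yd); xd=np.array([yd[1],-yd[0],0])
print(ctr,xd,yd,"yaw",np.degrees(np.arctan2(xd[1],xd[0])))
for n,u,v,z in [("camhub",350+135/5,140+518/5,.014),("nosetip",350+198/5,140+525/5,.006),("wheel",350+93/5,140+159/5,.018),("wheelK",150+554/4,150+138/4,.022),("camKhub",150+363/4,150+128/4,.018)]:
    p=atz(f,u,v,z); print(n,p.round(4),"scene px",proj(s,p).round(1), "traylocal",(xd@(p-ctr)).round(4),(yd@(p-ctr)).round(4))
w=[atz(f,350+u/5,140+v/5,.07) for u,v in [(462,153),(518,428),(765,380),(700,113)]]
for p in w: print(p.round(4),proj(s,p).round(1))
print([np.linalg.norm(w[i]-w[i-1]).round(3) for i in range(4)])
d=w[0]-w[1]; print("wall yaw",np.degrees(np.arctan2(d[1],d[0])), "mid",(w[0]+w[1])/2)
for u,v in [(68,24),(35,228)]: print("card",atz(f,150+u/4,150+v/4,.115))
for p in c: print(proj(s,p).round(1))
crop(s,"s1",180,130,280,210,8); crop(s,"s2",220,160,470,320,3)
E
```

```text
[0.6252 0.2887 0.026 ]
[0.6032 0.0039 0.026 ]
[0.4678 0.0118 0.026 ]
[0.4897 0.2988 0.026 ]
[np.float64(0.136), np.float64(0.286), np.float64(0.136), np.float64(0.288)]
[0.54647579 0.15079535 0.026     ] [ 0.99707102 -0.07648123  0.        ] [0.07648123 0.99707102 0.        ] yaw -4.386335164071704
camhub [ 0.4425 -0.1601  0.014 ] scene px [301.6 187.5] traylocal -0.0799 -0.3179
nosetip [ 0.4402 -0.192   0.006 ] scene px [293.4 185.1] traylocal -0.0798 -0.35
wheel [ 0.6146 -0.1392  0.018 ] scene px [267.9 224.5] traylocal 0.0902 -0.284
wheelK [0.5764 0.0528 0.022 ] scene px [337.  245.7] traylocal 0.0374 -0.0954
camKhub [0.5797 0.1659 0.018 ] scene px [375.8 267.9] traylocal 0.032 0.0176
[ 0.611  -0.3016  0.07  ] [221.2 185.7]
[ 0.4846 -0.3232  0.07  ] [246.9 159.6]
[ 0.5094 -0.4395  0.07  ] [212.1 150.3]
[ 0.6341 -0.4159  0.07  ] [185.9 175. ]
[np.float64(0.117), np.float64(0.128), np.float64(0.119), np.float64(0.127)]
wall yaw 9.70024044320211 mid [ 0.54779779 -0.31237771  0.07      ]
card [0.6115173  0.30593598 0.115     ]
card [0.50299296 0.31298337 0.115     ]
[413.8 303.7]
[314.6 242.8]
[347.2 213.1]
[444.3 266.4]
```

View pics/s1.png

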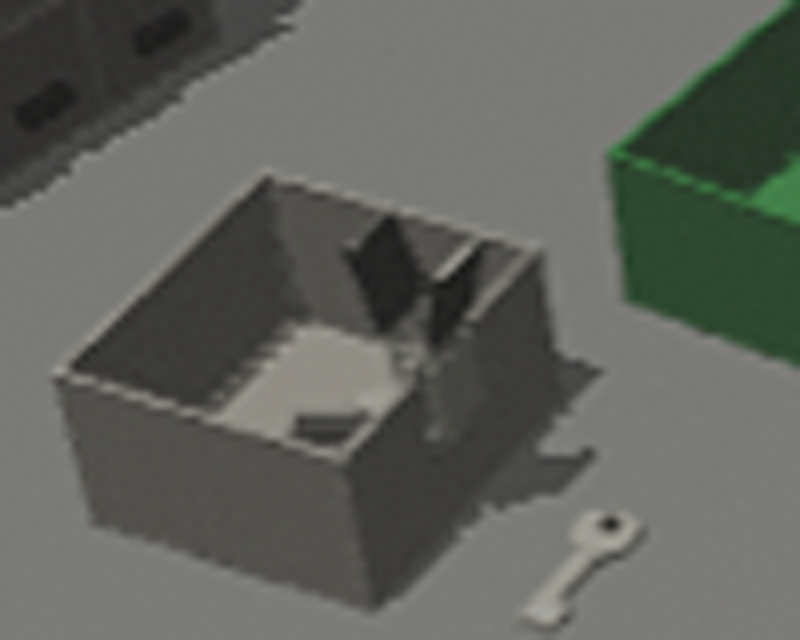

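View pics/s2.png

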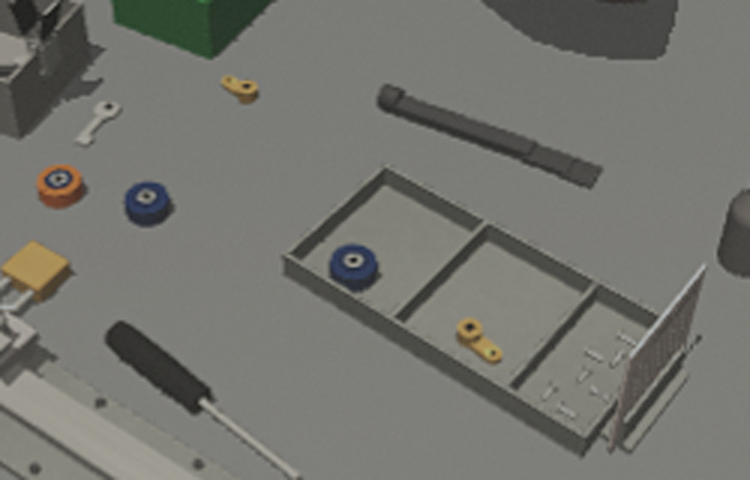

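Candidates in the top picture:
- **Loose cam:** the only brass cam outside the tray, at (377,244).
- **Loose wheel:** blue at (368,172). The orange look-alike at (400,162) stays where it is.
- **Bin:** the grey one with the clip at (455,190). The green one at (436,283) is a look-alike.

The kept cam lies in the inner bay (236,182) and the kept wheel in the outer bay (288,184). The close crops confirm these choices.

```bash
cat >> h.py <<'E'
def plan(pos,yaw,step=.045,stepr=8.3,n=None):
    o=robot.get_obs(); T=toolT(o); p0=T[:3,3]; R0=R.from_matrix(T[:3,:3]); R1=R.from_euler("xyz",[180,0,yaw],degrees=True)
    w=(R0.inv()*R1).as_rotvec(degrees=True); d=np.array(pos)-p0
    n=n or max(1,int(np.ceil(max(np.linalg.norm(d)/step,np.linalg.norm(w)/stepr))))
    rows=[]
    for i in range(n):
        Ri=R0*R.from_rotvec(w*i/n,degrees=True)
        rows.append([[round(float(x),4) for x in Ri.inv().apply(d/n)],[round(float(x),2) for x in w/n]])
    print("t",round(o["clock"],2),"pos",o["position"].round(4),"rot",o["eef_rot"].round(2),"w",round(o["width"],3),"F",o["wrist_force"].round(1))
    for r in rows: print(r,end=",")
    print()
E
python3 -c "
from h import *
plan([.4425,-.160,.2],86)"
```

```text
t 0.15 pos [ 0.2329 -0.5799  0.3035] rot [-179.95   -0.     21.87] w 0.999 F [ 0.5  0.3 -0.6]
[[0.0319, -0.0283, 0.0094], [-0.0, -0.0, -5.83]],[[0.0346, -0.0249, 0.0094], [-0.0, -0.0, -5.83]],[[0.037, -0.0213, 0.0094], [-0.0, -0.0, -5.83]],[[0.0389, -0.0174, 0.0094], [-0.0, -0.0, -5.83]],[[0.0405, -0.0134, 0.0094], [-0.0, -0.0, -5.83]],[[0.0417, -0.0092, 0.0094], [-0.0, -0.0, -5.83]],[[0.0424, -0.0049, 0.0094], [-0.0, -0.0, -5.83]],[[0.0427, -0.0006, 0.0094], [-0.0, -0.0, -5.83]],[[0.0425, 0.0038, 0.0094], [-0.0, -0.0, -5.83]],[[0.0419, 0.008, 0.0094], [-0.0, -0.0, -5.83]],[[0.0409, 0.0123, 0.0094], [-0.0, -0.0, -5.83]],
```

apply_moves --commands '[[[0.032,-0.028,0.009],[0,0,-5.8]],[[0.035,-0.025,0.009],[0,0,-5.8]],[[0.037,-0.021,0.009],[0,0,-5.8]],[[0.039,-0.017,0.009],[0,0,-5.8]],[[0.04,-0.013,0.009],[0,0,-5.8]],[[0.042,-0.009,0.009],[0,0,-5.8]],[[0.042,-0.005,0.009],[0,0,-5.8]],[[0.043,-0.001,0.009],[0,0,-5.8]]]' --grip 0.8

```text
clock: 0.95
position: [0.3856, -0.2673, 0.228]
eef_rot: [180.0, 0.1, 69.6]
wrist_force: [1.4, 0.5, 0.0]
width: 0.802
```

```bash
python3 -c "
from h import *
plan([.4425,-.160,.2],86)"
```

```text
t 0.95 pos [ 0.3856 -0.2673  0.228 ] rot [1.7996e+02 5.0000e-02 6.9570e+01] w 0.802 F [1.4 0.5 0. ]
[[0.0401, 0.0053, 0.0093], [0.01, 0.02, -5.48]],[[0.0394, 0.0091, 0.0093], [0.01, 0.02, -5.48]],[[0.0384, 0.0128, 0.0093], [0.01, 0.02, -5.48]],
```

apply_moves --commands '[[[0.04,0.005,0.009],[0,0,-5.5]],[[0.039,0.009,0.009],[0,0,-5.5]],[[0.038,0.013,0.009],[0,0,-5.5]],[[0,0,0],[0,0,0]]]'

```text
clock: 1.35
position: [0.4439, -0.1521, 0.199]
eef_rot: [-179.9, 0.0, 87.2]
wrist_force: [0.1, -0.6, 0.3]
width: 0.801
```

```bash
python3 -c "
from h import *
f=wristshot('w1')
for p in [[.4425,-.16,.014],[.4402,-.192,.006]]: print(proj(f,p))
plan([.4425,-.160,.079],86)"
```

```text
[315.08398537 205.33365603]
[314.2832509  241.44952054]
t 1.4 pos [ 0.4435 -0.1536  0.1994] rot [-1.7997e+02  3.0000e-02  8.7020e+01] w 0.8 F [-0.7  0.3  0.1]
[[-0.0021, -0.0002, 0.0401], [-0.01, 0.01, 0.34]],[[-0.0021, -0.0002, 0.0401], [-0.01, 0.01, 0.34]],[[-0.0021, -0.0002, 0.0401], [-0.01, 0.01, 0.34]],
```

View pics/w1.png

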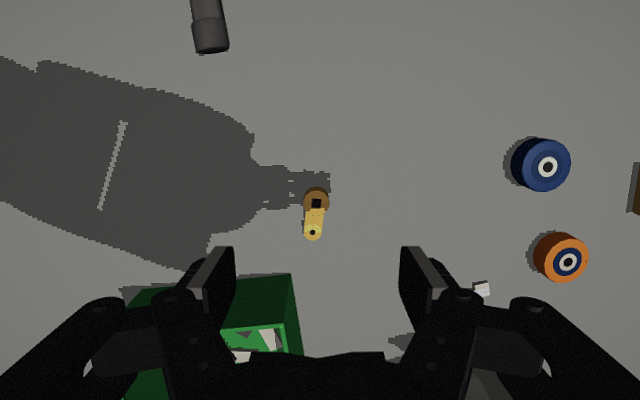

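apply_moves --commands '[[[-0.002,0,0.04],[0,0,0.3]],[[-0.002,0,0.035],[0,0,0.3]],[[-0.001,0,0.03],[0,0,0.4]],[[0,0,0.015],[0,0,0]],[[0,0,0],[0,0,0]]]' --grip 0.6

```text
clock: 1.9
position: [0.4436, -0.1633, 0.0773]
eef_rot: [179.7, 0.2, 85.5]
wrist_force: [0.5, 0.3, -0.1]
width: 0.6
```

```bash
python3 -c "
from h import *
f=wristshot('w2')
plan([.4425,-.159,.079],86)"
```

```text
t 1.95 pos [ 0.4439 -0.1634  0.0781] rot [179.66   0.22  85.54] w 0.603 F [ 0.2  0.2 -0. ]
[[0.0043, -0.0017, -0.0009], [0.34, 0.22, -0.46]],
```

View pics/w2.png

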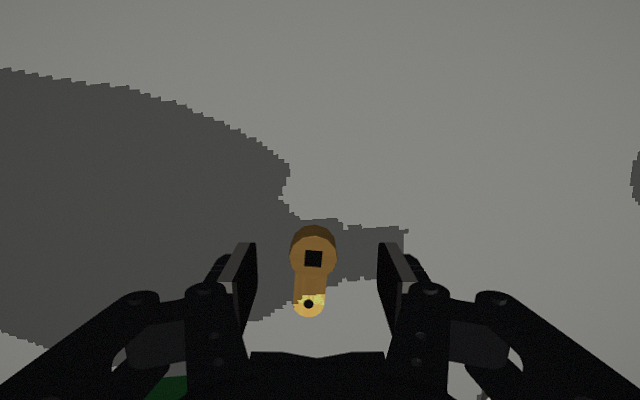

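apply_moves --commands '[[[0.005,-0.001,-0.001],[0.3,0.2,-0.3]],[[0,0,0],[0,0,0]]]'

```text
clock: 2.15
position: [0.4433, -0.1591, 0.0808]
eef_rot: [179.9, 0.0, 85.7]
wrist_force: [0.5, 0.4, -0.6]
width: 0.6
```

apply_moves --commands '[[[0,0,0],[0,0,0]],[[0,0,0],[0,0,0]],[[0,0,0],[0,0,0]],[[0,0,0],[0,0,0]],[[0,0,0],[0,0,0]]]' --grip 0 --newtons 30

```text
clock: 2.65
position: [0.444, -0.1594, 0.0834]
eef_rot: [179.6, 0.2, 85.8]
wrist_force: [-0.2, 0.9, -1.2]
width: 0.204
```

```bash
python3 -c "
from h import *
f=load('w2');print(atz(f,313,257,.014))
f=wristshot('w3')
plan([.4425,-.159,.079],86)"
```

```text
[ 0.44313428 -0.15772634  0.014     ]
t 2.7 pos [ 0.444  -0.1594  0.0833] rot [1.7964e+02 1.5000e-01 8.5760e+01] w 0.202 F [-0.6 -0.1 -1.2]
[[0.0003, -0.0016, 0.0043], [0.36, 0.15, -0.24]],
```

View pics/w3.png

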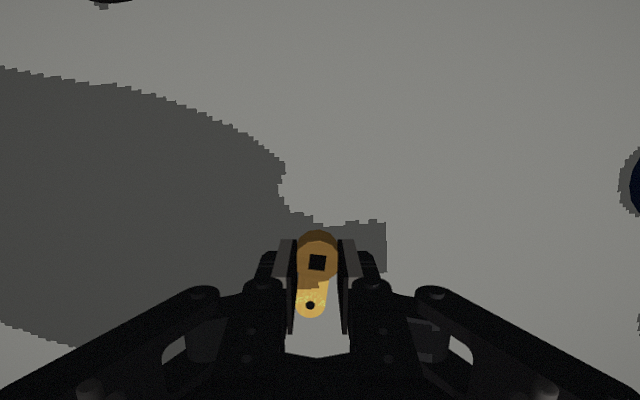

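apply_moves --commands '[[[0,0,-0.03],[0,0,0]],[[0,0,-0.04],[0,0,0]]]'

```text
clock: 2.9
position: [0.4425, -0.1586, 0.151]
eef_rot: [-179.9, -0.1, 85.7]
wrist_force: [0.7, -0.6, -0.3]
width: 0.2
```

```bash
python3 -c "
from h import *
plan([.5189,.183,.16],85.6)"
```

```text
t 2.9 pos [ 0.4425 -0.1586  0.151 ] rot [-1.7989e+02 -6.0000e-02  8.5750e+01] w 0.2 F [ 0.7 -0.6 -0.3]
[[0.0433, 0.0064, -0.0011], [-0.01, -0.01, 0.02]],[[0.0433, 0.0063, -0.0011], [-0.01, -0.01, 0.02]],[[0.0433, 0.0063, -0.0011], [-0.01, -0.01, 0.02]],[[0.0433, 0.0063, -0.0011], [-0.01, -0.01, 0.02]],[[0.0433, 0.0063, -0.0011], [-0.01, -0.01, 0.02]],[[0.0433, 0.0063, -0.0011], [-0.01, -0.01, 0.02]],[[0.0433, 0.0063, -0.0011], [-0.01, -0.01, 0.02]],[[0.0433, 0.0063, -0.0011], [-0.01, -0.01, 0.02]],
```

apply_moves --commands '[[[0.043,0.006,-0.005],[0,0,0]],[[0.043,0.006,-0.005],[0,0,0]],[[0.043,0.006,0],[0,0,0]],[[0.043,0.006,0],[0,0,0]],[[0.043,0.006,0],[0,0,0]],[[0.043,0.006,0],[0,0,0]],[[0.043,0.006,0],[0,0,0]],[[0.043,0.006,0],[0,0,0]]]'

```text
clock: 3.7
position: [0.5202, 0.1881, 0.1659]
eef_rot: [179.6, 0.1, 85.2]
wrist_force: [0.9, 0.2, -0.4]
width: 0.198
```

```bash
python3 -c "
from h import *
f=wristshot('w4')
plan([.5189,.183,.11],85.6)"
```

```text
t 3.75 pos [0.5215 0.1931 0.1661] rot [179.48   0.    85.32] w 0.198 F [-2.6  3.6 -0.3]
[[-0.0052, -0.0011, 0.0281], [0.26, 0.0, -0.14]],[[-0.0052, -0.001, 0.0281], [0.26, 0.0, -0.14]],
```

View pics/w4.png

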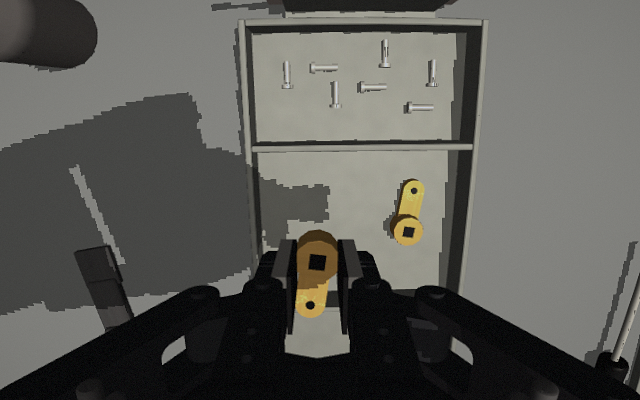

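apply_moves --commands '[[[-0.004,-0.001,0.025],[0,0,0]],[[-0.004,-0.001,0.025],[0,0,0]],[[0,0,0],[0,0,0]]]'

```text
clock: 4.05
position: [0.5192, 0.189, 0.1148]
eef_rot: [179.4, -0.0, 85.7]
wrist_force: [-0.4, -0.3, 0.0]
width: 0.205
```

```bash
python3 -c "
from h import *
plan([.5189,.183,.0885],85.6)"
```

```text
t 4.05 pos [0.5192 0.189  0.1148] rot [ 1.7939e+02 -3.0000e-02  8.5680e+01] w 0.205 F [-0.4 -0.3  0. ]
[[-0.006, -0.0001, 0.0263], [0.61, -0.03, 0.08]],
```

apply_moves --commands '[[[-0.005,0,0.015],[0.5,0,0]],[[0,0,0.01],[0,0,0]],[[0,0,0.002],[0,0,0]],[[0,0,0],[0,0,0]]]'

```text
clock: 4.45
position: [0.5197, 0.1831, 0.0873]
eef_rot: [179.9, -0.1, 85.6]
wrist_force: [0.3, 0.4, -1.0]
width: 0.203
```

```bash
python3 -c "
from h import *
wristshot('w5')
plan([.5189,.183,.0885],85.6)"
```

```text
t 4.5 pos [0.5198 0.1832 0.0875] rot [ 1.7986e+02 -6.0000e-02  8.5600e+01] w 0.201 F [-0.2 -0.1 -1.1]
[[-0.0002, -0.0009, -0.001], [0.14, -0.06, 0.0]],
```

View pics/w5.png

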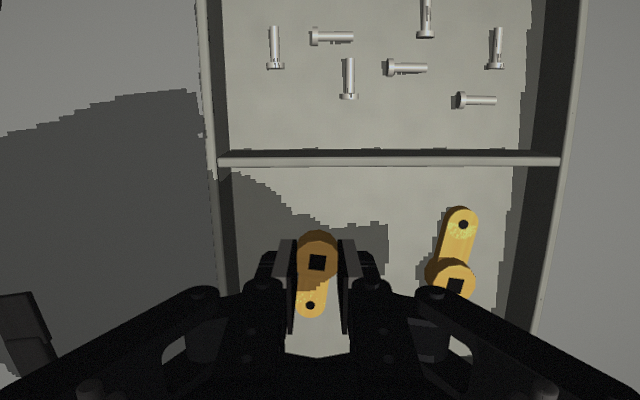

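apply_moves --commands '[[[0,0,0],[0,0,0]],[[0,0,0],[0,0,0]],[[0,0,-0.005],[0,0,0]],[[0,0,-0.03],[0,0,0]],[[0,0,-0.045],[0,0,0]],[[0,0,-0.03],[0,0,0]]]' --grip 0.36

```text
clock: 5.1
position: [0.5188, 0.1829, 0.2]
eef_rot: [-179.9, 0.0, 85.6]
wrist_force: [0.1, 0.5, -1.1]
width: 0.362
```

```bash
python3 -c "
from h import *
wristshot('w6')
plan([.6146,-.139,.18],86)"
```

```text
t 5.15 pos [0.5198 0.1832 0.204 ] rot [ 1.7981e+02 -7.0000e-02  8.5610e+01] w 0.36 F [1.3 0.7 4.1]
[[-0.0393, 0.0149, 0.003], [0.02, -0.01, -0.05]],[[-0.0393, 0.0149, 0.003], [0.02, -0.01, -0.05]],[[-0.0393, 0.0148, 0.003], [0.02, -0.01, -0.05]],[[-0.0393, 0.0148, 0.003], [0.02, -0.01, -0.05]],[[-0.0393, 0.0148, 0.003], [0.02, -0.01, -0.05]],[[-0.0393, 0.0147, 0.003], [0.02, -0.01, -0.05]],[[-0.0393, 0.0147, 0.003], [0.02, -0.01, -0.05]],[[-0.0393, 0.0147, 0.003], [0.02, -0.01, -0.05]],
```

View pics/w6.png

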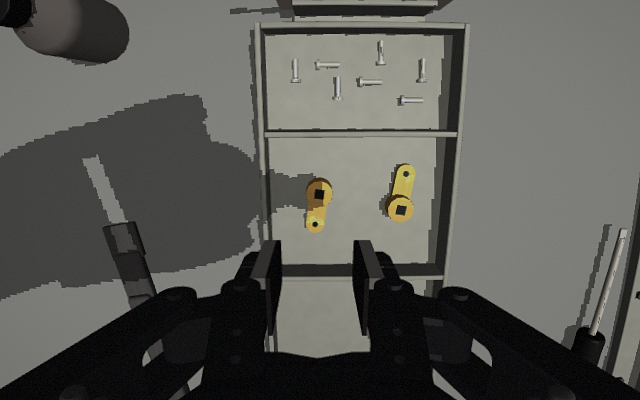

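The loose cam now lies flat in the inner bay at (318,193), next to the kept one at (400,210). Next is the blue wheel.

apply_moves --commands '[[[-0.039,0.015,0.002],[0,0,0]],[[-0.039,0.015,0.002],[0,0,0]],[[-0.039,0.015,0.002],[0,0,0]],[[-0.039,0.015,0.002],[0,0,0]],[[-0.039,0.015,0.002],[0,0,0]],[[-0.039,0.015,0.002],[0,0,0]],[[-0.039,0.015,0.002],[0,0,0]],[[-0.037,0.015,0.002],[0,0,0]]]' --grip 0.75

```text
clock: 5.95
position: [0.6195, -0.1415, 0.1957]
eef_rot: [179.1, -0.2, 86.1]
wrist_force: [0.1, 0.3, 0.2]
width: 0.745
```

apply_moves --commands '[[[0,0,0],[0,0,0]]]'

```text
clock: 6.05
position: [0.6203, -0.1458, 0.1957]
eef_rot: [179.0, -0.1, 85.9]
wrist_force: [0.0, -0.1, 0.8]
width: 0.748
```

```bash
python3 -c "
from h import *
f=wristshot('w7');print(proj(f,[.6146,-.1392,.018]))
plan([.6146,-.139,.082],86)"
```

```text
[303.36050478 189.77655858]
t 6.1 pos [ 0.6197 -0.1439  0.1957] rot [ 1.7909e+02 -1.4000e-01  8.5950e+01] w 0.753 F [ 0.2  0.6 -0.4]
[[0.0014, -0.0024, 0.0379], [0.3, -0.05, -0.02]],[[0.0015, -0.0022, 0.0379], [0.3, -0.05, -0.02]],[[0.0015, -0.002, 0.0379], [0.3, -0.05, -0.02]],
```

View pics/w7.png

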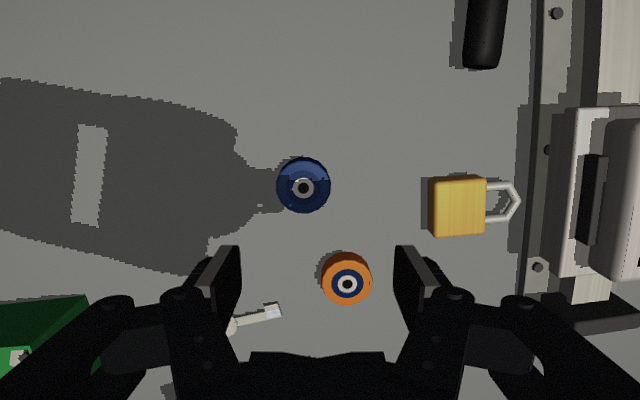

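apply_moves --commands '[[[0.003,-0.003,0.038],[0.3,0,0]],[[0.002,-0.002,0.038],[0.3,0,0]],[[0.002,-0.001,0.028],[0.3,0,0]],[[0,0,0.005],[0,0,0]],[[0,0,0],[0,0,0]]]'

```text
clock: 6.6
position: [0.6152, -0.1327, 0.0868]
eef_rot: [179.8, -0.1, 86.1]
wrist_force: [0.6, 0.7, 0.1]
width: 0.749
```

```bash
python3 -c "
from h import *
f=wristshot('w8');print(proj(f,[.6146,-.137,.018]))
plan([.6146,-.137,.081],86)"
```

```text
[314.89882811 273.48789067]
t 6.65 pos [ 0.6152 -0.1327  0.0873] rot [ 1.7978e+02 -1.0000e-01  8.6070e+01] w 0.751 F [ 0.8  0.7 -0.8]
[[-0.0044, -0.0004, 0.0062], [0.22, -0.1, 0.07]],
```

View pics/w8.png

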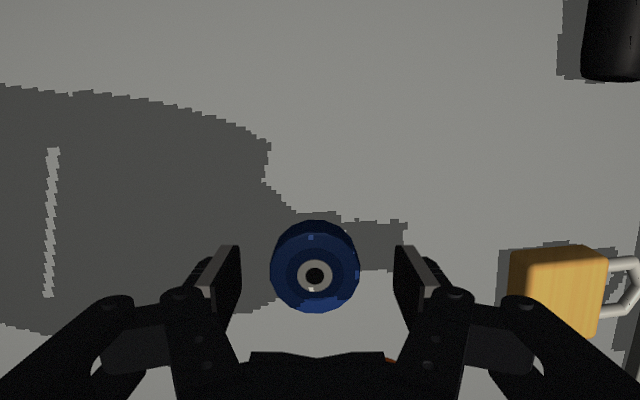

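apply_moves --commands '[[[-0.004,0,0.006],[0,0,0]],[[0,0,0],[0,0,0]]]'

```text
clock: 6.85
position: [0.6159, -0.1367, 0.0838]
eef_rot: [179.6, -0.0, 86.1]
wrist_force: [-0.0, -0.2, -0.1]
width: 0.749
```

apply_moves --commands '[[[0,0,0],[0,0,0]],[[0,0,0],[0,0,0]],[[0,0,0],[0,0,0]],[[0,0,0],[0,0,0]]]' --grip 0

```text
clock: 7.25
position: [0.6166, -0.1373, 0.0863]
eef_rot: [179.3, 0.0, 86.1]
wrist_force: [-0.3, -0.7, 0.8]
width: 0.443
```

apply_moves --commands '[[[0,0,-0.03],[0,0,0]],[[0,0,-0.04],[0,0,0]],[[0,0,-0.03],[0,0,0]]]'

```text
clock: 7.55
position: [0.6141, -0.1369, 0.1846]
eef_rot: [179.8, -0.1, 86.1]
wrist_force: [-0.1, 0.3, -0.6]
width: 0.437
```

```bash
python3 -c "
from h import *
f=wristshot('w9')
ctr=np.array([.5465,.1508]);xd=np.array([.997,-.0765]);yd=np.array([.0765,.997])
p=ctr-.030*xd-.089*yd; print(p)
plan([p[0],p[1],.17],-4.4+180)
plan([p[0],p[1],.17],-4.4)"
```

```text
[0.5097815 0.064362 ]
t 7.6 pos [ 0.6153 -0.1372  0.1891] rot [ 1.7951e+02 -4.0000e-02  8.6080e+01] w 0.442 F [ 2.8 -0.   4.2]
[[0.0176, -0.0108, 0.0017], [0.04, 0.03, -8.14]],[[0.019, -0.0082, 0.0017], [0.04, 0.03, -8.14]],[[0.02, -0.0055, 0.0017], [0.04, 0.03, -8.14]],[[0.0205, -0.0026, 0.0017], [0.04, 0.03, -8.14]],[[0.0207, 0.0004, 0.0017], [0.04, 0.03, -8.14]],[[0.0204, 0.0033, 0.0017], [0.04, 0.03, -8.14]],[[0.0198, 0.0061, 0.0017], [0.04, 0.03, -8.14]],[[0.0187, 0.0089, 0.0017], [0.04, 0.03, -8.14]],[[0.0172, 0.0114, 0.0017], [0.04, 0.03, -8.14]],[[0.0154, 0.0138, 0.0017], [0.04, 0.03, -8.14]],[[0.0133, 0.0158, 0.0017], [0.04, 0.03, -8.14]],
t 7.6 pos [ 0.6153 -0.1372  0.1891] rot [ 1.7951e+02 -4.0000e-02  8.6080e+01] w 0.442 F [ 2.8 -0.   4.2]
[[0.0176, -0.0108, 0.0017], [0.03, -0.04, 8.22]],[[0.0159, -0.0133, 0.0017], [0.03, -0.04, 8.22]],[[0.0138, -0.0154, 0.0017], [0.03, -0.04, 8.22]],[[0.0115, -0.0172, 0.0017], [0.03, -0.04, 8.22]],[[0.0089, -0.0187, 0.0017], [0.03, -0.04, 8.22]],[[0.0062, -0.0198, 0.0017], [0.03, -0.04, 8.22]],[[0.0033, -0.0204, 0.0017], [0.03, -0.04, 8.22]],[[0.0003, -0.0207, 0.0017], [0.03, -0.04, 8.22]],[[-0.0027, -0.0205, 0.0017], [0.03, -0.04, 8.22]],[[-0.0056, -0.0199, 0.0017], [0.03, -0.04, 8.22]],[[-0.0084, -0.0189, 0.0017], [0.03, -0.04, 8.22]],
```

View pics/w9.png

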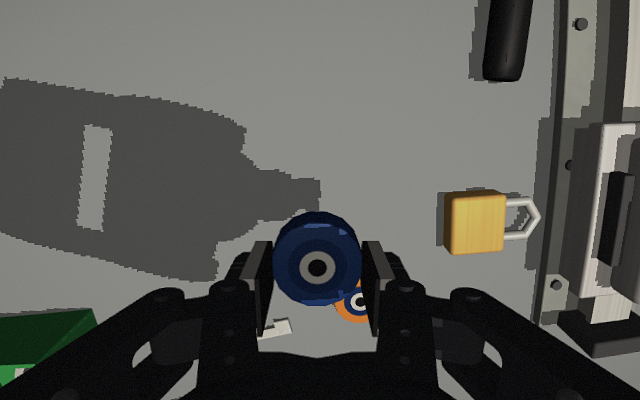

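apply_moves --commands '[[[0.018,-0.011,0.002],[0,0,8.2]],[[0.016,-0.013,0.002],[0,0,8.2]],[[0.014,-0.015,0.002],[0,0,8.2]],[[0.012,-0.017,0.002],[0,0,8.2]],[[0.009,-0.019,0.002],[0,0,8.2]],[[0.006,-0.02,0.002],[0,0,8.2]],[[0.003,-0.02,0.002],[0,0,8.2]],[[0,-0.021,0.002],[0,0,8.2]]]'

```text
clock: 8.4
position: [0.5395, 0.014, 0.1738]
eef_rot: [179.6, -0.8, 17.8]
wrist_force: [0.8, 0.3, -1.0]
width: 0.439
```

```bash
python3 -c "
from h import *
plan([.5098,.0644,.16],-4.4)"
```

```text
t 8.4 pos [0.5395 0.014  0.1738] rot [179.6   -0.82  17.83] w 0.439 F [ 0.8  0.3 -1. ]
[[-0.0043, -0.019, 0.0044], [0.08, -0.3, 7.41]],[[-0.0067, -0.0183, 0.0044], [0.08, -0.3, 7.41]],[[-0.009, -0.0173, 0.0045], [0.08, -0.3, 7.41]],
```

apply_moves --commands '[[[-0.004,-0.019,0.004],[0,-0.3,7.4]],[[-0.006,-0.018,0.004],[0,-0.3,7.4]],[[-0.008,-0.016,0.004],[0,-0.3,7.4]],[[0,0,0],[0,0,0]]]'

```text
clock: 8.8
position: [0.5098, 0.0668, 0.1604]
eef_rot: [179.8, 0.0, -5.4]
wrist_force: [0.8, -0.6, -0.8]
width: 0.444
```

```bash
python3 -c "
from h import *
wristshot('w10')
plan([.5098,.0644,.12],-4.4)"
```

```text
t 8.85 pos [0.5106 0.0661 0.1608] rot [ 1.7977e+02 -3.0000e-02 -5.1900e+00] w 0.44 F [-0.2 -0.2  0.2]
[[-0.0006, 0.0016, 0.0408], [0.23, -0.03, -0.79]],
```

View pics/w10.png

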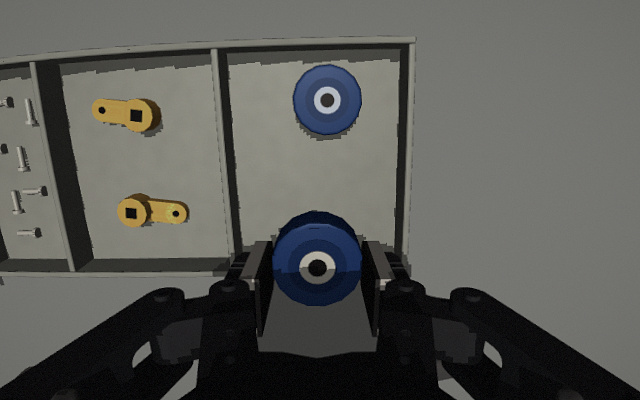

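apply_moves --commands '[[[0,0.001,0.038],[0.2,0,-0.8]],[[0,0,0.022],[0,0,0]],[[0,0,0.008],[0,0,0]],[[0,0,0],[0,0,0]]]'

```text
clock: 9.25
position: [0.5135, 0.0629, 0.0922]
eef_rot: [180.0, -0.4, -3.7]
wrist_force: [-0.5, -0.6, 0.9]
width: 0.442
```

```bash
python3 -c "
from h import *
plan([.5098,.0644,.09],-4.4)"
```

```text
t 9.25 pos [0.5135 0.0629 0.0922] rot [179.99  -0.37  -3.69] w 0.442 F [-0.5 -0.6  0.9]
[[-0.0038, -0.0013, 0.0022], [0.01, -0.37, 0.71]],
```

apply_moves --commands '[[[0,0,0.002],[0,0,0]],[[0,0,0],[0,0,0]]]'

```text
clock: 9.45
position: [0.5143, 0.0622, 0.0913]
eef_rot: [180.0, -0.5, -3.6]
wrist_force: [-0.1, 0.1, 0.0]
width: 0.437
```

apply_moves --commands '[[[0,0,0],[0,0,0]],[[0,0,0],[0,0,0]],[[0,0,-0.005],[0,0,0]],[[0,0,-0.03],[0,0,0]],[[0,0,-0.04],[0,0,0]],[[0,0,-0.04],[0,0,0]]]' --grip 0.6

```text
clock: 10.05
position: [0.5124, 0.0622, 0.2088]
eef_rot: [180.0, -0.2, -3.6]
wrist_force: [0.2, -0.4, 0.5]
width: 0.601
```

```bash
python3 -c "
from h import *
wristshot('w11')
plan([.5478,-.3124,.24],9.7)
f=optics.grab_frame('top'); crop(f,'t2',150,150,350,250,4)"
```

```text
t 10.1 pos [0.514  0.0623 0.2147] rot [180.    -0.63  -3.54] w 0.602 F [ 1.4 -0.2  6. ]
[[0.0064, 0.0413, -0.0027], [0.01, -0.07, -1.47]],[[0.0053, 0.0415, -0.0027], [0.01, -0.07, -1.47]],[[0.0042, 0.0416, -0.0028], [0.01, -0.07, -1.47]],[[0.0031, 0.0417, -0.0028], [0.01, -0.07, -1.47]],[[0.0021, 0.0418, -0.0028], [0.01, -0.07, -1.47]],[[0.001, 0.0418, -0.0028], [0.01, -0.07, -1.47]],[[-0.0001, 0.0418, -0.0028], [0.01, -0.07, -1.47]],[[-0.0012, 0.0418, -0.0028], [0.01, -0.07, -1.47]],[[-0.0022, 0.0417, -0.0028], [0.01, -0.07, -1.47]],
```

View pics/w11.png

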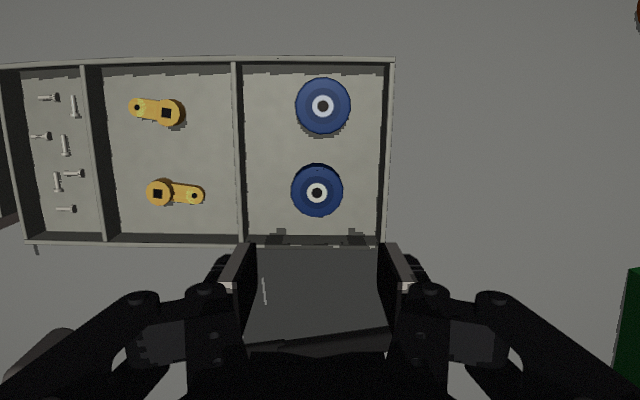

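Both wheels lie in the outer bay, at (322,105) and (317,192), and both cams in the inner bay. On to the clip.

apply_moves --commands '[[[0.006,0.041,-0.003],[0,0,-1.5]],[[0.005,0.041,-0.003],[0,0,-1.5]],[[0.004,0.041,-0.003],[0,0,-1.5]],[[0.003,0.041,-0.003],[0,0,-1.5]],[[0.002,0.041,-0.003],[0,0,-1.5]],[[0.001,0.041,-0.003],[0,0,-1.5]],[[0,0.041,-0.003],[0,0,-1.5]],[[-0.02,0.035,-0.003],[0,0,-1.5]]]' --grip 1

```text
clock: 10.95
position: [0.526, -0.269, 0.2386]
eef_rot: [179.8, -0.9, 9.5]
wrist_force: [0.2, 0.3, 0.1]
width: 1.005
```

apply_moves --commands '[[[-0.02,0,0],[0,0,-1.3]],[[0,0,0],[0,0,0]]]'

```text
clock: 11.15
position: [0.5042, -0.2769, 0.2376]
eef_rot: [179.8, -0.9, 10.6]
wrist_force: [0.3, 0.2, 0.3]
width: 0.999
```

```bash
python3 -c "
from h import *
wristshot('w12')
plan([.5478,-.3124,.24],9.7)"
```

```text
t 11.2 pos [ 0.5053 -0.2768  0.2379] rot [179.72  -0.91  10.58] w 1.002 F [ 0.3 -1.1  0.3]
[[0.0176, 0.0214, -0.0007], [0.14, -0.45, 0.44]],[[0.0178, 0.0213, -0.0009], [0.14, -0.45, 0.44]],
```

View pics/w12.png

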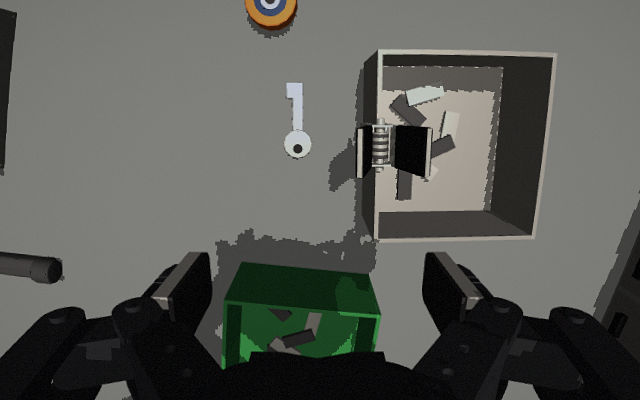

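```bash
python3 -c "
from h import *
f=load('w12'); crop(f,'c3',340,30,570,250,3.4)"
```

```text
(no output)
```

View pics/c3.png

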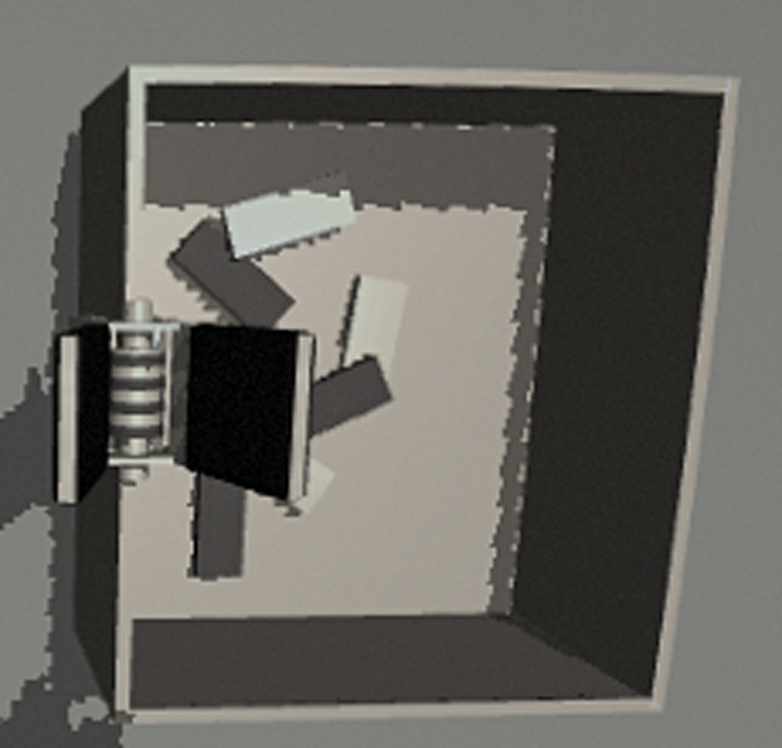

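```bash
python3 -c "
from h import *
f=load('w12')
P=lambda u,v,z: atz(f,340+u/3.4,30+v/3.4,z)
a,b=P(141,305,.075),P(132,480,.075); print('pin',(a+b)/2,np.linalg.norm(a-b),np.degrees(np.arctan2(*(a-b)[1::-1])))
l,r=P(68,418,.119),P(302,415,.119); print('handles',(l+r)/2,np.linalg.norm(l-r), np.degrees(np.arctan2(*(l-r)[1::-1]))-90)
for q in [((62,335),(72,500)),((306,335),(296,495))]:
  a,b=[P(*x,.119) for x in q]; print('h edge',a,b,np.degrees(np.arctan2(*(a-b)[1::-1])))
a,b=P(137,72,.07),P(123,712,.07); print('wall',(a+b)/2,np.linalg.norm(a-b),np.degrees(np.arctan2(*(a-b)[1::-1])))
plan([.5553,-.3111,.24],9.7)
"
```

```text
pin [ 0.55247761 -0.31022621  0.075     ] 0.03365123643325729 9.840498326342152
handles [ 0.55343583 -0.3099681   0.119     ] 0.03713675628998787 11.521932833985502
h edge [ 0.56213372 -0.28816922  0.119     ] [ 0.53705032 -0.29515781  0.119     ] 15.568599868935964
h edge [ 0.56938185 -0.32564995  0.119     ] [ 0.54450838 -0.33046978  0.119     ] 10.966527322447558
wall [ 0.54887869 -0.31079804  0.07      ] 0.12670622762172684 11.4847311760317
t 11.2 pos [ 0.5053 -0.2768  0.2379] rot [179.72  -0.91  10.58] w 1.002 F [ 0.3 -1.1  0.3]
[[0.0214, 0.0215, -0.0006], [0.14, -0.45, 0.44]],[[0.0216, 0.0213, -0.0008], [0.14, -0.45, 0.44]],
```

apply_moves --commands '[[[0.02,0.022,0],[0,-0.5,0]],[[0.02,0.02,0.005],[0,-0.4,0]],[[0,0,0.005],[0,0,0]],[[0,0,0],[0,0,0]]]'

```text
clock: 11.6
position: [0.556, -0.3089, 0.2282]
eef_rot: [179.7, -0.0, 10.6]
wrist_force: [-0.3, 0.2, -0.2]
width: 1.004
```

```bash
python3 -c "
from h import *
f=wristshot('w13')
for p in [[.5525,-.3102,.075],[.5530,-.310,.119]]: print(proj(f,p))
plan([.5530,-.3100,.163],10.5)"
```

```text
[317.43962363 212.80911977]
[317.82652544 236.37629051]
t 11.65 pos [ 0.5561 -0.3089  0.2286] rot [ 1.7969e+02 -3.0000e-02  1.0600e+01] w 1.003 F [ 0.5  0.9 -0.7]
[[-0.0016, 0.0001, 0.0328], [0.15, -0.02, 0.05]],[[-0.0016, 0.0002, 0.0328], [0.15, -0.02, 0.05]],
```

View pics/w13.png

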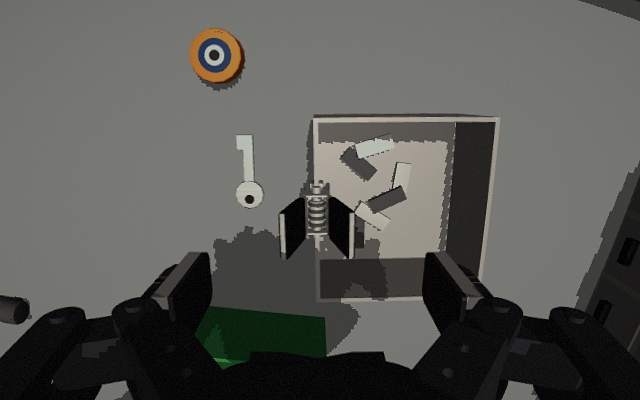

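apply_moves --commands '[[[-0.002,0,0.025],[0,0,0]],[[-0.001,0,0.025],[0,0,0]],[[0,0,0.012],[0,0,0]],[[0,0,0],[0,0,0]]]'

```text
clock: 12.05
position: [0.5533, -0.3069, 0.1669]
eef_rot: [179.6, -0.1, 10.7]
wrist_force: [0.3, 1.2, 0.1]
width: 1.007
```

```bash
python3 -c "
from h import *
f=wristshot('w14')
plan([.5530,-.3100,.163],10.5)"
```

```text
t 12.1 pos [ 0.5535 -0.3071  0.1678] rot [179.57  -0.18  10.71] w 0.999 F [0.4 0.5 0.6]
[[-0.0011, 0.0027, 0.0048], [0.43, -0.18, 0.21]],
```

View pics/w14.png

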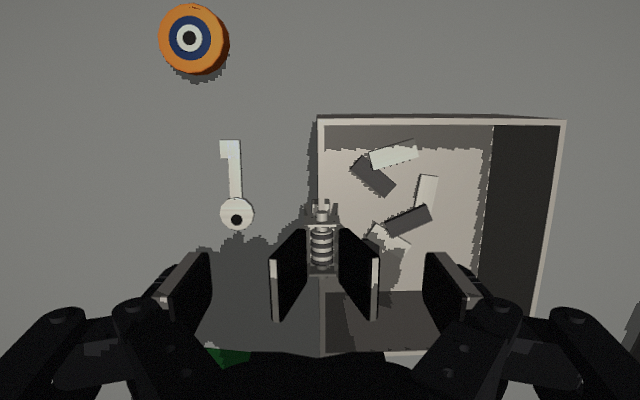

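```bash
python3 -c "
from h import *
f=load('w14')
print(proj(f,[.5535,-.3071,.119]),proj(f,[.553,-.31,.119]),proj(f,[.5525,-.3102,.075]))
print(atz(f,324,288,.119),atz(f,321,248,.078))"
```

```text
[318.12310909 288.05469425] [325.54932998 290.49525257] [323.0116644  246.10979864]
[ 0.55391581 -0.30923574  0.119     ] [ 0.55257443 -0.30912771  0.078     ]
```

apply_moves --commands '[[[0,0.0025,0.005],[0.4,-0.1,0.2]],[[0,0,0],[0,0,0]]]'

```text
clock: 12.3
position: [0.5546, -0.3098, 0.1645]
eef_rot: [179.9, -0.2, 10.5]
wrist_force: [-0.4, 0.3, -0.0]
width: 0.997
```

apply_moves --commands '[[[0,0,0],[0,0,0]],[[0,0,0],[0,0,0]],[[0,0,0],[0,0,0]],[[0,0,0],[0,0,0]],[[0,0,0],[0,0,0]],[[0,0,0],[0,0,0]]]' --grip 0 --newtons 35

```text
clock: 12.9
position: [0.5562, -0.311, 0.1693]
eef_rot: [179.6, -0.5, 10.5]
wrist_force: [0.2, 0.6, -1.0]
width: 0.171
```

```bash
python3 -c "
from h import *
f=wristshot('w15')
plan([.5530,-.3100,.163],10.5)
s=optics.grab_frame('scene'); crop(s,'s3',180,110,300,210,6.5)"
```

```text
t 12.95 pos [ 0.5561 -0.3109  0.1692] rot [179.56  -0.52  10.49] w 0.17 F [-0.8 -0.2 -1.3]
[[-0.003, -0.0015, 0.0062], [0.44, -0.52, -0.01]],
```

View pics/w15.png

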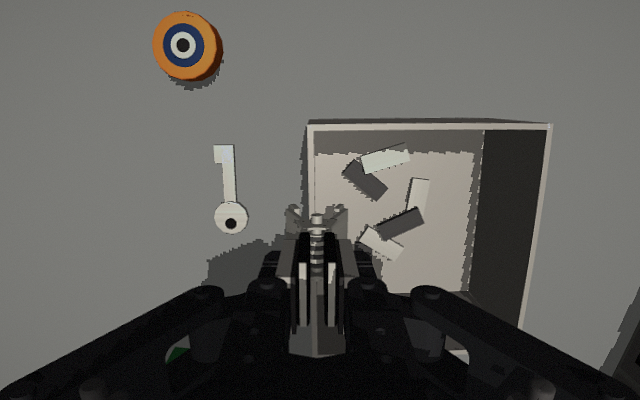

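View pics/s3.png

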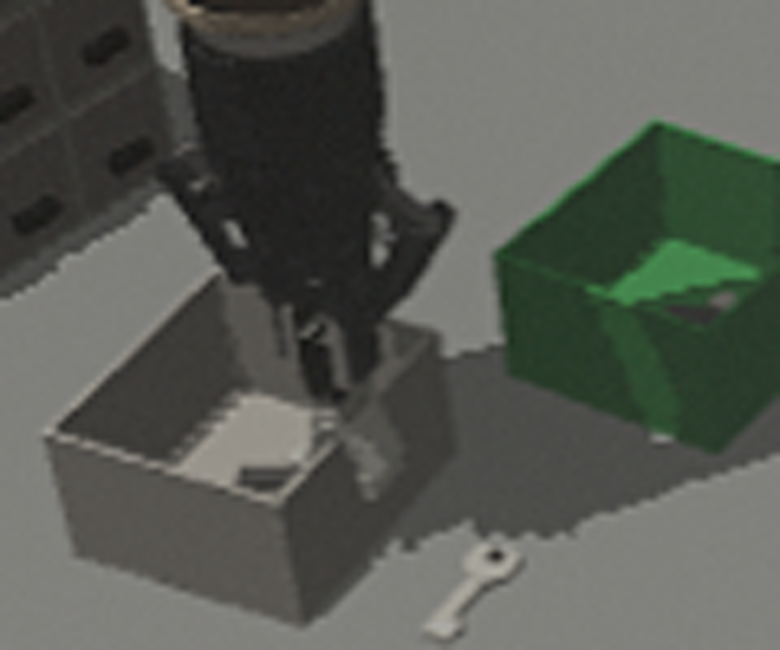

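apply_moves --commands '[[[0,0,-0.015],[0,0,0]],[[0,0,-0.025],[0,0,0]],[[0,0,-0.03],[0,0,0]],[[0,0,-0.03],[0,0,0]],[[0,0,-0.02],[0,0,0]],[[0,0,0],[0,0,0]]]'

```text
clock: 13.6
position: [0.5542, -0.3098, 0.2963]
eef_rot: [179.7, -0.4, 10.5]
wrist_force: [-0.2, 0.5, -0.8]
width: 0.17
```

```bash
python3 -c "
from h import *
f=wristshot('w16')
plan([.5586,.3083,.30],-4.3)
crop(f,'c4',220,180,420,360,4)"
```

```text
t 13.65 pos [ 0.554  -0.3096  0.2948] rot [179.77  -0.31  10.48] w 0.172 F [-0.1 -0.8 -0.8]
[[0.0084, -0.0433, -0.0005], [0.01, -0.02, 1.06]],[[0.0076, -0.0435, -0.0005], [0.01, -0.02, 1.06]],[[0.0068, -0.0436, -0.0005], [0.01, -0.02, 1.06]],[[0.006, -0.0437, -0.0005], [0.01, -0.02, 1.06]],[[0.0051, -0.0438, -0.0005], [0.01, -0.02, 1.06]],[[0.0043, -0.0439, -0.0005], [0.01, -0.02, 1.06]],[[0.0035, -0.044, -0.0005], [0.01, -0.02, 1.06]],[[0.0027, -0.0441, -0.0004], [0.01, -0.02, 1.06]],[[0.0019, -0.0441, -0.0004], [0.01, -0.02, 1.06]],[[0.0011, -0.0441, -0.0004], [0.01, -0.02, 1.06]],[[0.0003, -0.0441, -0.0004], [0.01, -0.02, 1.06]],[[-0.0005, -0.0441, -0.0004], [0.01, -0.02, 1.06]],[[-0.0014, -0.0441, -0.0004], [0.01, -0.02, 1.06]],[[-0.0022, -0.0441, -0.0004], [0.01, -0.02, 1.06]],
```

View pics/c4.png

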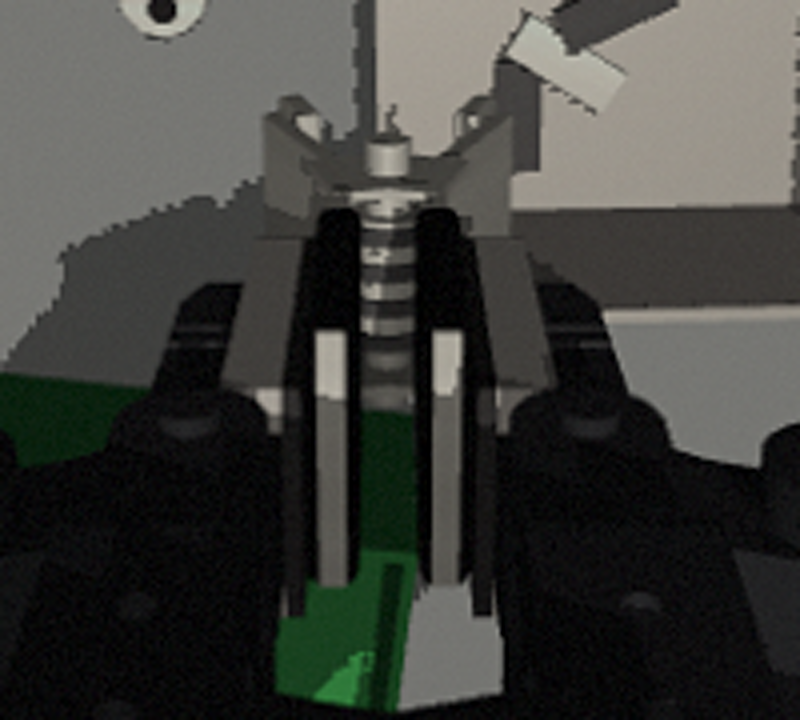

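```bash
python3 -c "
from h import *
from scipy.optimize import least_squares
f=load('w16'); he=f['hand_eye']
def pv(x,z): return proj(f,[x,0,z],he)[1]
g=lambda q:[pv(q[0]+.0135,q[1])-(180+330/4), pv(q[0]-.0135,q[1])-(180+585/4)]
r=least_squares(g,[0,.05]);print('handle top x,z',r.x)
for xe in [.0168]:
  for h in [.085,.09,.095,.1,.105]: 
    r2=least_squares(lambda q:[pv(q[0]+xe,h)-(180+152/4)],[0]); print(h,r2.x)
"
```

```text
handle top x,z [-0.00330721  0.04839068]
0.085 [-0.00165844]
0.09 [-0.00330505]
0.095 [-0.00495165]
0.1 [-0.00659825]
0.105 [-0.00824486]
```

apply_moves --commands '[[[0.008,-0.035,0],[0,0,1.1]],[[0.008,-0.043,0],[0,0,1.1]],[[0.007,-0.043,0],[0,0,1.1]],[[0.006,-0.043,0],[0,0,1.1]],[[0.005,-0.043,0],[0,0,1.1]],[[0.004,-0.043,0],[0,0,1.1]],[[0.003,-0.043,0],[0,0,1.1]],[[0.003,-0.043,0],[0,0,1.1]]]'

```text
clock: 14.45
position: [0.5572, 0.0371, 0.2851]
eef_rot: [-180.0, 0.4, 0.8]
wrist_force: [1.0, 0.0, 0.0]
width: 0.17
```

```bash
python3 -c "
from h import *
plan([.562,.3083,.30],-4.3)"
```

```text
t 14.45 pos [0.5572 0.0371 0.2851] rot [-179.99    0.41    0.85] w 0.17 F [1. 0. 0.]
[[0.0012, -0.0387, -0.0021], [0.0, 0.06, 0.74]],[[0.0007, -0.0387, -0.0021], [0.0, 0.06, 0.74]],[[0.0002, -0.0387, -0.0021], [0.0, 0.06, 0.74]],[[-0.0002, -0.0387, -0.0021], [0.0, 0.06, 0.74]],[[-0.0007, -0.0387, -0.0021], [0.0, 0.06, 0.74]],[[-0.0012, -0.0387, -0.0021], [0.0, 0.06, 0.74]],[[-0.0017, -0.0387, -0.0021], [0.0, 0.06, 0.74]],
```

apply_moves --commands '[[[0.001,-0.038,-0.003],[0,0,0.8]],[[0.001,-0.038,-0.003],[0,0,0.8]],[[0,-0.038,-0.003],[0,0,0.8]],[[0,-0.038,-0.003],[0,0,0.8]],[[0,-0.038,-0.003],[0,0,0.8]],[[-0.001,-0.03,-0.001],[0,0,0.8]],[[-0.001,-0.02,0],[0,0,0.4]],[[0,0,0],[0,0,0]]]'

```text
clock: 15.25
position: [0.5581, 0.292, 0.291]
eef_rot: [179.7, 1.3, -4.3]
wrist_force: [0.7, 0.6, -0.9]
width: 0.174
```

```bash
python3 -c "
from h import *
f=wristshot('w17')
for x in (-.055,0,.055): print(proj(f,[.5586+x*.997,.3083-x*.075,.115]))
plan([.562,.3083,.2235],-4.3)
s=optics.grab_frame('scene'); crop(s,'s4',340,170,560,330,3.5)"
```

```text
[294.9654807  263.41844904]
[293.5399844  193.44459323]
[292.10920594 114.54091492]
t 15.3 pos [0.558  0.2909 0.2908] rot [179.68   1.38  -4.31] w 0.169 F [-0.9 -0.  -1.3]
[[0.0021, -0.009, 0.0336], [0.16, 0.69, -0.0]],[[0.0017, -0.0089, 0.0336], [0.16, 0.69, -0.0]],
```

View pics/w17.png

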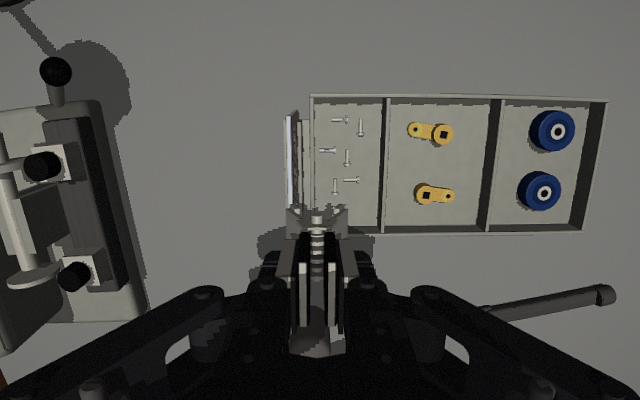

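View pics/s4.png

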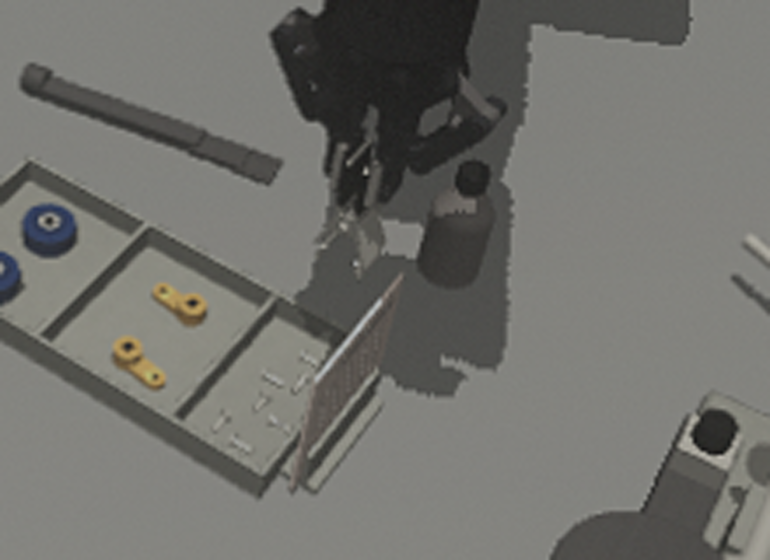

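```bash
python3 -c "
from h import *
f=load('w17'); crop(f,'c5',260,90,380,240,5)"
```

```text
(no output)
```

View pics/c5.png

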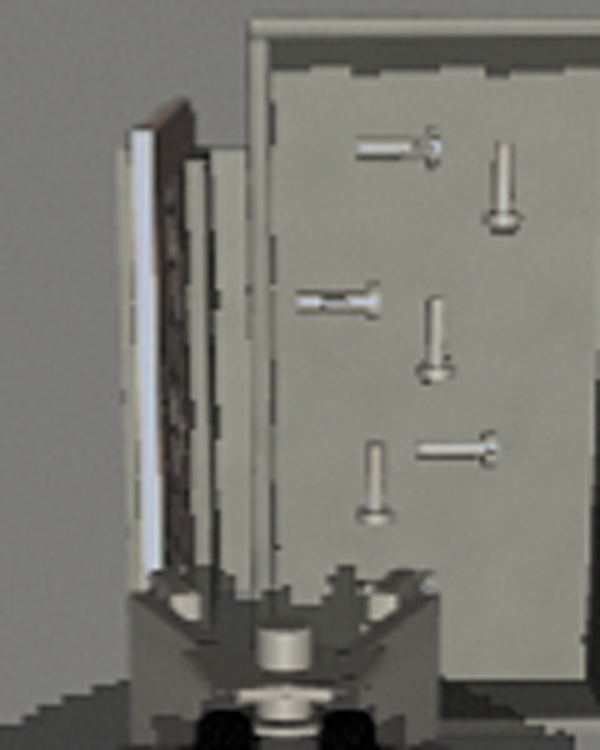

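```bash
python3 -c "
from h import *
f=load('w17')
a=atz(f,288.6,115.8,.115);b=atz(f,290.6,203,.115);d=(a-b)/np.linalg.norm(a-b);print(a,b,np.degrees(np.arctan2(d[1],d[0])))
m=a-d*.055;print('mid',m)
# tool y at pin depth: clip centre px 317
he=f['hand_eye'];print(proj(f,[.0133,0,.0915],he))
nrm=np.array([-d[1],d[0],0])
t=m-d*0.0+np.array([0,0,0]); print('dist pin->plane',nrm@(np.array([.558,.2909,0])-m))
plan([m[0]+.0035,m[1],.285],np.degrees(np.arctan2(d[1],d[0])))"
```

```text
[0.6127916  0.30660235 0.115     ] [0.55167775 0.31106961 0.115     ] -4.180724888322948
mid [0.55793796 0.310612   0.115     ]
[318.19289273 217.06652784]
dist pin->plane -0.01965502641447649
t 15.35 pos [0.5583 0.2899 0.2912] rot [179.68   1.35  -4.37] w 0.169 F [ 0.3 -0.8 -0.7]
[[0.0017, -0.021, 0.006], [0.31, 1.35, -0.18]],
```

apply_moves --commands '[[[0.001,-0.01,0],[0.2,0.7,0]],[[0.001,-0.01,0],[0.2,0.7,0]],[[0,0,0],[0,0,0]],[[0,0,0],[0,0,0]]]'

```text
clock: 15.75
position: [0.5626, 0.3084, 0.2903]
eef_rot: [-179.9, -0.1, -4.5]
wrist_force: [-0.3, -0.3, -0.4]
width: 0.167
```

```bash
python3 -c "
from h import *
f=wristshot('w18'); crop(f,'c6',260,90,380,240,5)
print(proj(f,[.6128,.3066,.115]),proj(f,[.5517,.3111,.115]))
plan([.5615,.3103,.2235],-4.2)"
```

```text
[314.83865837 127.23374156] [315.47775261 213.53853351]
t 15.8 pos [0.5625 0.3084 0.2904] rot [-1.7993e+02 -1.1000e-01 -4.5400e+00] w 0.173 F [-0.1 -1.  -1. ]
[[-0.0007, -0.0009, 0.0334], [-0.04, -0.05, -0.17]],[[-0.0006, -0.0009, 0.0334], [-0.04, -0.05, -0.17]],
```

View pics/c6.png

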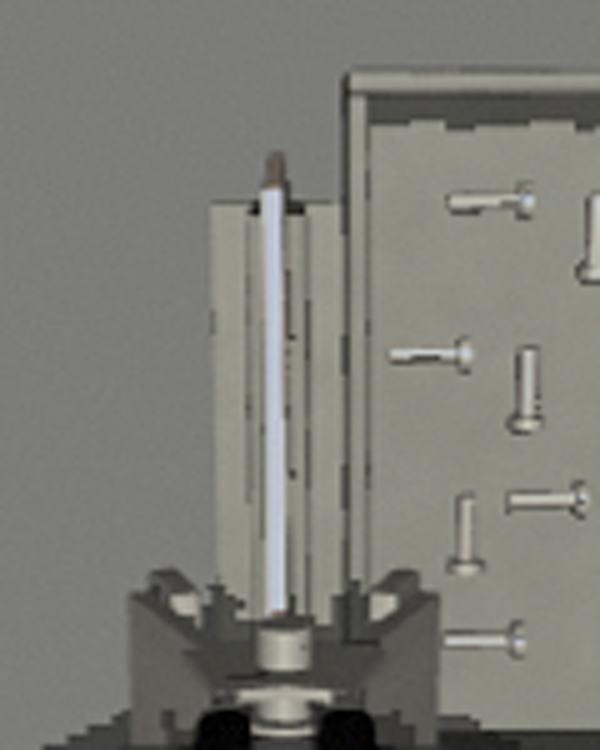

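apply_moves --commands '[[[-0.001,-0.0012,0.015],[0,0,-0.2]],[[0,0,0.015],[0,0,0]],[[0,0,0.005],[0,0,0]],[[0,0,0],[0,0,0]]]'

```text
clock: 16.2
position: [0.5622, 0.3086, 0.2555]
eef_rot: [-179.9, -0.2, -4.4]
wrist_force: [-0.2, 1.0, -0.1]
width: 0.174
```

```bash
python3 -c "
from h import *
f=wristshot('w19'); crop(f,'c7',260,90,380,240,5)
plan([.5615,.3103,.2235],-4.2)"
```

```text
t 16.25 pos [0.5623 0.3087 0.2558] rot [-179.88   -0.21   -4.4 ] w 0.172 F [ 0.1  0.2 -0.1]
[[-0.001, -0.0015, 0.0323], [-0.11, -0.21, -0.2]],
```

View pics/c7.png

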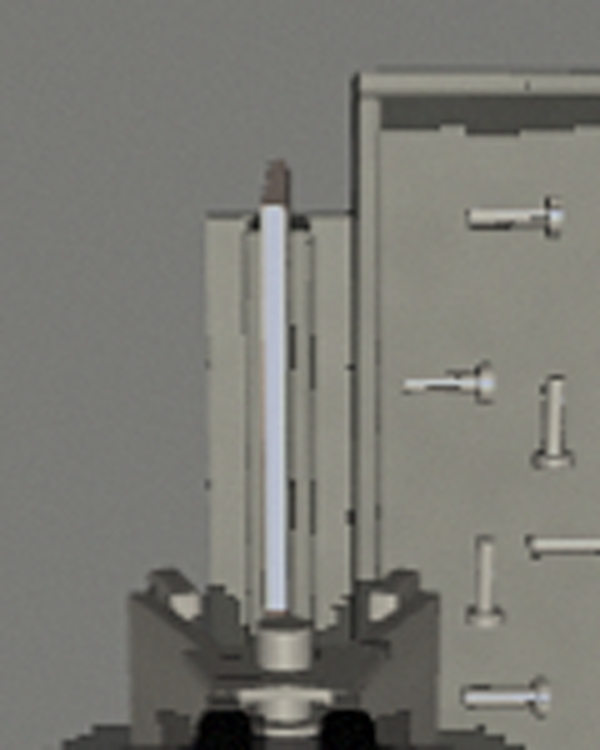

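apply_moves --commands '[[[-0.0005,-0.0015,0.008],[-0.1,0,-0.1]],[[0,0,0.01],[0,0,0]],[[0,0,0.008],[0,0,0]],[[0,0,0.003],[0,0,0]],[[0,0,0],[0,0,0]],[[0,0,0],[0,0,0]]]'

```text
clock: 16.85
position: [0.5623, 0.3103, 0.2255]
eef_rot: [-180.0, -0.3, -4.3]
wrist_force: [0.1, -0.2, -0.0]
width: 0.175
```

```bash
python3 -c "
from h import *
f=wristshot('w20'); crop(f,'c8',260,90,380,240,5)
plan([.5615,.3103,.2235],-4.2)
s=optics.grab_frame('scene'); np.savez('scene5.npz',**s); crop(s,'s5',380,170,500,320,5)"
```

```text
t 16.9 pos [0.5623 0.3104 0.2256] rot [-179.95   -0.3    -4.3 ] w 0.171 F [ 0.1 -0.  -1.4]
[[-0.0008, 0.0001, 0.0021], [-0.05, -0.3, -0.1]],
```

View pics/c8.png

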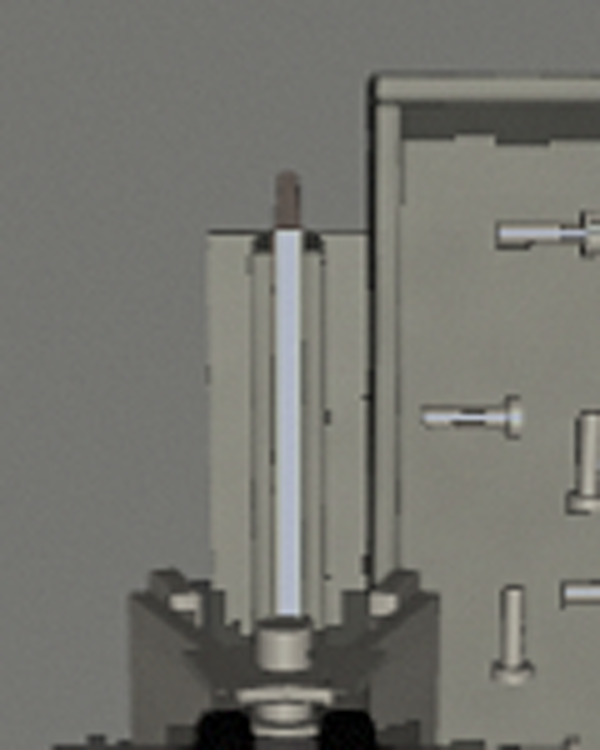

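View pics/s5.png

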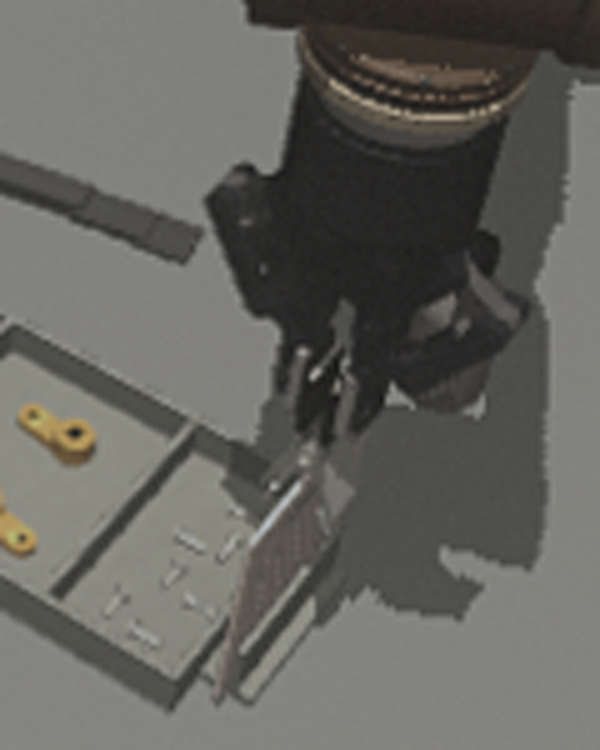

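apply_moves --commands '[[[0,0,0.002],[0,-0.2,0]],[[0,0,0],[0,0,0]],[[0,0,0],[0,0,0]],[[0,0,0],[0,0,0]],[[0,0,0],[0,0,0]]]'

```text
clock: 17.45
position: [0.5626, 0.3104, 0.2244]
eef_rot: [-179.9, -0.2, -4.3]
wrist_force: [-0.1, -0.3, -0.1]
width: 0.17
```

```bash
python3 -c "
from h import *
T=toolT(robot.get_obs())
s=optics.grab_frame('scene'); im=cv2.resize(s['pixels'][220:300,400:480,::-1],None,fx=7,fy=7,interpolation=cv2.INTER_CUBIC)
for h in (.085,.0915,.098):
  p=T@[.0133 -.33*(h-.0915),0,h,1]; q=proj(s,p[:3]); print(h,p[:3].round(4),q.round(1))
  cv2.circle(im,tuple(int(v) for v in (q-[400,220])*7),3,(0,0,255),-1)
for x in (-.055,.055):
  q=proj(s,[.5579+x*.997,.3106-x*.073,.115]);print(q); cv2.circle(im,tuple(int(v) for v in (q-[400,220])*7),3,(0,255,0),-1)
cv2.imwrite('pics/s6.png',im)
f=wristshot('w21'); crop(f,'c9',260,90,380,240,4)
plan([.5615,.3103,.2235],-4.2)"
```

```text
0.085 [0.5782 0.3094 0.1395] [440.  260.4]
0.0915 [0.5761 0.3096 0.1329] [440.  261.8]
0.098 [0.574  0.3098 0.1264] [440.1 263.2]
[455.08281233 247.17275508]
[429.68387259 278.1013537 ]
t 17.55 pos [0.5626 0.3104 0.2244] rot [-1.7991e+02 -1.6000e-01 -4.3000e+00] w 0.172 F [-0.6 -0.4 -1.4]
[[-0.001, 0.0002, 0.0009], [-0.09, -0.16, -0.1]],
```

View pics/s6.png

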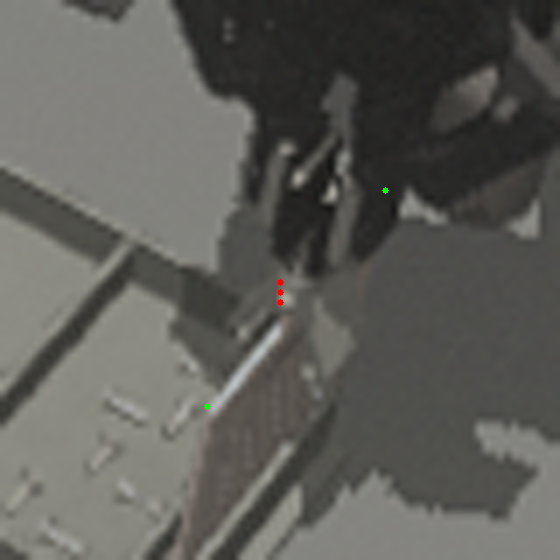

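View pics/w21.png

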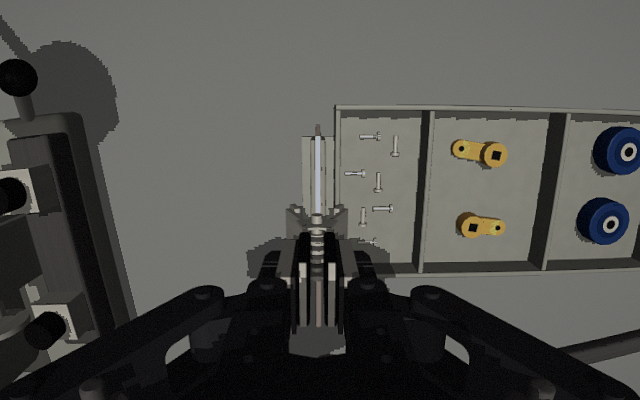

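```bash
python3 -c "
from h import *
print(robot.hand_in()); o=robot.get_obs(); print(o['clock'],o['position'],o['width'])"
```

```text
the job is handed in; nothing more can be done
None
the job is handed in; nothing more can be done
```

The job is handed in at about 17.6 s of the 59 s allowed; the hand-in gave no verdict.

- **Parts:** the loose cam lies flat in the inner bay beside the kept cam, and the blue loose wheel in the outer bay beside the kept wheel. The last wrist picture shows both pairs.
- **Clip:** I squeezed it open to an opening reading of 0.17 (about 14.5 mm), lifted it off the bin wall and carried it over the card. It is still held there, gaping.
- **Last checks:** the card's edge sits within about 1 mm of midway between the jaws, and the pin is about 18 mm above the edge. The lips should be about 20 mm below the edge; I worked that out from the clip's size and could not see it directly. The wrist force stayed under 2 N, so I saw no sign of contact with the card.
- **Small disagreements:** the scene camera sat about 1 px off the wrist camera. The card's position from the top camera was 1 to 2 mm off the wrist camera's, and I went by the wrist view. I did not measure the other things again, but nothing touched them on the way.

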